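# Reset the channel jig and load the heat sinks

## Robot

A 6-joint arm with a two-finger parallel gripper is mounted at the origin on the work surface. World frame = base frame: x ahead of the robot, y to its left, z up, the work surface at z = 0. Lengths are in m, angles in rad, forces in N, time in s.
With the tool pointing down it reaches from about 0.425 to 0.95 m from the base axis. Payload 3.5 kg.
Tool frame: the origin (TCP) lies on the centre line of the jaws, within the pads' length; the fingertips stand 19 mm ahead of it and the grasp point (between the pads) is the TCP; z points along the fingers, y is the line along which they close (so a half turn about z gives the same grasp; the last joint's range is limited). The gripper opens to 85 mm and grips with 20 to 120 N. Pads are 22 mm wide; open, the fingers measure 114 mm over their backs; the gripper's body (76 mm by 85 mm) begins 54 mm behind the grasp point. The pads swing forward as they close: fully open they stand 13 mm farther back than shut.
Start: joints at [-1.266, 0.286, 1.577, -0, 1.279, -0.15], TCP at [0.297, -0.606, 0.25] pointing down, gripper open.
Joint ranges: [-2.77, 2.77], [-0.9, 2.22], [0.21, 2.48], [-1.53, 4.67], [0.24, 2.81], [-2.84, 2.84]. Speed limits (rad/s): [2.79, 2.79, 3.14, 3.14, 3.14, 3.14].

## Interface

Orientations are given as a unit quaternion [x, y, z, w].
In Python, from plant import ctrl, imaging gives the robot as it stands. The module is installed in compiled form; this text tells all that it offers.
- The arm moves only by the shell command python3 -m handwheel 'ROWS' [OPENING] [FORCE]. ROWS is JSON, one flat list of numbers, 6 for each row, row after row: the shift along the world's x, y, z in units of 150 mm (1.0 is 150 mm), then the turn, a rotation vector about the world's x, y, z in units of 90 degrees (1.0 is 90 degrees). In form: [tx, ty, tz, rx, ry, rz, tx, ty, tz, rx, ry, rz, ...]. A call has 1 to 5 rows; each row shifts and turns the commanded pose from where the row before left it; what a row does not reach is not made up. A row lasts 1/12 s, in which the tool goes at most 41.7 mm and 7.16 degrees, less where a joint would pass 70% of its speed; a pose out of reach is approached as far as the arm can. A call with a number of a shift or a turn outside -1 to 1 is refused whole. A call with a gripper value outside its range is refused whole. OPENING is the opening, from 0 (shut) to 1 (fully open), set as the call begins (- or left out, the last holds). The fingers move at their own pace and stop on an object; FORCE is the grip in N (left out, the last holds). Time passes only in rows, so rows that do not move let the fingers close. It gives the time, the measured TCP pose, the force, the opening and the grip force at its end, in the units of the state.
- ctrl.get_state(): the state, without advancing time (a new reading comes with each control period).
- imaging.read_camera(name): name is "scene" or "top" or "wrist"; returns (picture, depth): 420x560x3 uint8, blue, green, red; 420x560 float32, m along the optical axis (not along the pixel's ray), 0 where there is no reading.
- imaging.get_calibration(name): a dict with "fovy" (degrees; the focal length in pixels is half the picture's height over the tangent of half this angle, whatever the lens; pixels are square), "cx", "cy" (the principal point, pixels), "distortion" ([k1, k2, p1, p2, k3] as OpenCV has them; the pictures are not rectified), "R" (3x3) and "t" (3): a world point X has camera coordinates R X + t. Camera axes: x right, y down, z forward; pixel columns grow to the right and rows downward; lengths in m; the calibration is good to about 2 mm. A picture is of the moment at which its call begins: read the wrist's pose just before it. get_calibration takes no time and is no camera call; for the wrist camera it gives the pose at the moment of the call.
- ctrl.sign_off(): hands the job in; it is judged then, once.
The state is a dict: "time": time; "qpos": joint angles; "dq": joint speeds; "joint_efforts": joint torques, N m; "eef_pos": TCP position; "tcp_rot": TCP orientation; "contact_force": force on the tool from outside, world axes, zero at the start; "wrist_torque": the same for the moment, N m; "opening": opening from 0.0 (shut) to 1.0 (fully open); "finger_force": force on a finger pad.
Only numpy, scipy, OpenCV 4.12 (cv2) and the standard library are available. Lean on these libraries where they do the work, as an engineer would, in place of code of your own. Each camera call takes 0.05 s, during which the arm holds its last target. There are 200 camera calls.

## Task

Set the jig up for the next batch: take the orange set-up block out of the channel and lay it in the green tray, flip the red-balled cam lever over to free the fence, turn the black knob until the fence's yellow pointer lines up with the red mark, and flip the lever fully back to lock the fence there. Then stand every black heat sink (there may be two to four), copper base down, in the channel between the front wall and the fence, each squarely across the channel like the rungs of a ladder. Leave anything silver and the other things on the bench where they are, and leave the fence locked at the mark.

Things in the scene. Friction and masses are not known exactly. Their poses are not given: they have to be found in the camera images.
- jig: Fixed aluminium jig, plate 260 (x) x 310 (y) x 12 mm; origin: centre of its underside. The channel runs along jig y on the plate (floor 12 mm up), open at both ends, usable for y within 130 mm either way. Its blue front wall (28 mm over the floor) has its inner face at jig x = -118 mm; the sliding fence is its other side. Too narrow for the sinks until the fence is at the mark.
- fence (a joint): Slide of the blue fence along jig +x (m, 0 to 0.055). Fence 12 mm thick, 260 mm long, top 42 mm above the bench; its face towards the channel stands at jig x = -54 mm + value, so the channel is 64 mm + value wide. Driven by the knob at 12 mm per rad. Held fast while the lever is locked.
- pointer (a point): Tip of the yellow pointer on top of the fence, beside the scale ledge, 44 mm above the bench; moves with the fence along jig x.
- mark: Red tab 3 (x) x 14 x 8 mm high on the white scale ledge (38 mm above the bench, at jig y = -145 mm), turned as the jig. The pointer is lined up when it has the same x along the jig as the tab's centre. Origin: centre of the underside. At the mark the channel is 94 to 106 mm wide.
- lever (a joint): Cam lever (rad): 0 = locked, leaning to jig -y, 0.6 rad from upright; 1.2 = free, leaning to jig +y as far. It stays where it is left, the cam bites below about 0.7. Steel rod 12 mm thick with a red ball; swings (follow its arc) in the jig's y-z plane.
- lever_ball (a point): Centre of the red ball, 24 mm diameter, at the lever's end, 85 mm from its pivot.
- lever_pivot (a point): Pivot of the lever on the jig, 45 mm above the bench; the steel cheeks beside it reach 58 mm above the bench.
- knob (a joint): Angle of the black knob (rad, 0 to 4.58), growing clockwise as seen from above; growing moves the fence away from the robot (jig +x) and widens the channel by 12 mm per rad.
- knob_grip (a point): On the vertical axis of the knob, 68 mm above the bench: the grip is a bar 50 mm long (its x axis), 14 mm thick (its y), from 46 to 80 mm above the bench, on a disc 40 mm wide whose top is 46 mm above the bench. The frame turns with the knob.
- block: Orange plastic set-up block 56 (x) x 46 (y) x 40 mm high, at first in the channel. Origin: centre of the underside.
- tray: Shallow fixed green tray 125 (x) x 165 (y) x 25 mm high, walls and floor about 4 mm. Origin: centre of the underside.
- sink1: Black finned heat sink 84 (x) x 40 (y) x 55 mm high with a copper base and steel pipe ends on its short sides; standing on its base. Origin: centre of the underside. May be absent.
- sink2: Black finned heat sink 84 (x) x 40 (y) x 55 mm high with a copper base and steel pipe ends on its short sides; standing on its base. Origin: centre of the underside. May be absent.
- sink3: Black finned heat sink 84 (x) x 40 (y) x 55 mm high with a copper base and steel pipe ends on its short sides; standing on its base. Origin: centre of the underside. May be absent.
- sink4: Black finned heat sink 84 (x) x 40 (y) x 55 mm high with a copper base and steel pipe ends on its short sides; standing on its base. Origin: centre of the underside. May be absent.
- silver_sink: Silver heat sink 70 x 46 x 40 mm of another batch; leave it. Origin: centre of the underside.
- bottle: Blue bottle, 60 mm diameter, 130 mm high; leave it. Origin: centre of the underside.
- driver: Black power screwdriver lying on the bench, about 220 mm long along its x, 36 mm thick; leave it. Origin on the bench under its middle.
- tape: Roll of yellow tape lying flat, 90 mm diameter, 22 mm high; leave it.
- dish: White open dish 100 x 100 x 35 mm; leave it.
- pen_cup: Blue cup, 76 mm diameter, 100 mm high; leave it.
There are look-alikes about, which are no part of the job. What is meant by the block is not purple or turquoise, and is the smaller of those in its own colour.

How it is judged:
On the way, in this order (a step that is already met when the one before it is completed fails the run):
1. the cam lever is flipped over to free the fence, the pointer still off the mark (value of joint lever above 0.95 rad and not (x of pointer in the frame of mark between -0.003 and 0.003 m)), for 0.1 s.
2. with the lever free, the pointer is brought to the red mark (value of joint lever above 0.95 rad and x of pointer in the frame of mark between -0.003 and 0.003 m), for 0.3 s.
3. the lever is flipped back to lock the fence with the pointer at the mark (value of joint lever below 0.2 rad and x of pointer in the frame of mark between -0.003 and 0.003 m), for 0.3 s.
At the end, for the whole second after the job is handed in: Lever locked (under 0.2 rad), pointer within 3 mm of the mark, orange block resting in the green tray, every black heat sink present standing on its base on the channel floor between front wall and fence, within 0.25 rad of square across the channel and within 135 mm of its middle, all at rest (all of step 3 and x of block in the frame of tray between -0.055 and 0.055 m and y of block in the frame of tray between -0.075 and 0.075 m and height (world z) of block below 0.045 m and contact force between block and tray above 0.3 N and linear speed of each of block, sink1, sink2, sink3, sink4 below 0.02 m/s and x of sink1 in the frame of jig between -0.09 and -0.045 m and y of sink1 in the frame of jig between -0.135 and 0.135 m and z of sink1 in the frame of jig between 0.008 and 0.017 m and angle between each of sink1, sink2, sink3, sink4's own z axis and vertical below 0.1 rad and angle between the x axis of each of sink1, sink2, sink3, sink4 and the x axis of jig, either way round below 0.25 rad and x of sink2 in the frame of jig between -0.09 and -0.045 m and y of sink2 in the frame of jig between -0.135 and 0.135 m and z of sink2 in the frame of jig between 0.008 and 0.017 m and x of sink3 in the frame of jig between -0.09 and -0.045 m and y of sink3 in the frame of jig between -0.135 and 0.135 m and z of sink3 in the frame of jig between 0.008 and 0.017 m and x of sink4 in the frame of jig between -0.09 and -0.045 m and y of sink4 in the frame of jig between -0.135 and 0.135 m and z of sink4 in the frame of jig between 0.008 and 0.017 m); the robot touches nothing.
It fails at once if a thing that does not belong to the job is moved more than 40 mm (distance of any of silver_sink, bottle, driver, tape, dish, pen_cup from where it was at the start of the episode above 0.04 m).
Of sink1, sink2, sink3, sink4 only 2 to 4 are there at a start; the rules pass over those that are not, and their reading is None.
At some moment in a run one of sink1, sink2, sink3, sink4, block may be knocked a few centimetres aside while the robot is not near it.
Once in a run the grip may slacken for a moment while it holds something.
It also fails if it takes over 210 s, if anything falls off the work surface, if the arm or the gripper's body presses on something with over 40 N, if the wrist force passes 120 N, or if a joint passes its speed limit or range.

## Working session

There is one attempt and no reset: what is moved stays moved. The work goes in short steps, Python scripts to look and compute and a shell command to move; the robot and the scene stay as the last step left them, time stands still between calls to the robot, and variables do not carry over. Pictures are saved under pics/ and viewed, at most 14 in all, crops included, and the job is handed in when it is done.

```bash
mkdir -p pics
cat > h.py <<'E'
import numpy as np, cv2
from plant import ctrl, imaging
def cal(n):
    c=imaging.get_calibration(n); f=210/np.tan(np.radians(c["fovy"])/2)
    K=np.array([[f,0,c["cx"]],[0,f,c["cy"]],[0,0,1.]]); return K,np.array(c["distortion"],float),np.array(c["R"]),np.array(c["t"])
def grab(n,save=None):
    C=cal(n); p,d=imaging.read_camera(n)
    if save: cv2.imwrite(f"pics/{save}.png",p)
    return p,d,C
def rays(px,C):
    K,D,R,t=C; u=cv2.undistortPoints(np.array(px,float).reshape(-1,1,2),K,D).reshape(-1,2)
    return -R.T@t, np.c_[u,np.ones(len(u))]@R
def onz(px,C,z):
    o,r=rays(px,C); return o+r*((z-o[2])/r[:,2])[:,None]
def cloud(d,C):
    v,u=np.nonzero(d>0); o,r=rays(np.c_[u,v],C); X=np.full(d.shape+(3,),np.nan); X[v,u]=o+r*d[v,u][:,None]; return X
def proj(P,C):
    K,D,R,t=C; return cv2.projectPoints(np.array(P,float).reshape(-1,1,3),cv2.Rodrigues(R)[0],t,K,D)[0].reshape(-1,2)
def st():
    s=ctrl.get_state(); print(round(s["time"],2),np.round(s["eef_pos"],4),np.round(s["tcp_rot"],4),"F",np.round(s["contact_force"],1),"op",round(s["opening"],3),"ff",np.round(s["finger_force"],1)); return s
E
python3 - <<'E'
from h import *
s=st(); print(s["qpos"])
for n in("top","scene"):
    p,d,C=grab(n,n+"0"); print(n,-C[2].T@C[3],C[2][2],(d>0).mean())
    np.savez(f"{n}0.npz",p=p,d=d)
E
```

```text
0.0 [ 0.2964 -0.6058  0.2489] [ 9.743e-01  2.255e-01 -1.000e-04 -1.200e-03] F [ 1.   0.7 -1. ] op 1.003 ff 0.0
[-1.26596519e+00  2.87207308e-01  1.57817186e+00  4.53329432e-06
  1.27861388e+00 -1.49991926e-01]
top [ 0.39264035 -0.02873219  1.38916917] [ 0.12115442  0.00946057 -0.99258859] 0.9961054421768708
scene [ 1.47778911 -0.58131544  0.8008426 ] [-0.71046764  0.43800553 -0.55080567] 0.9927891156462585
```

View pics/top0.png

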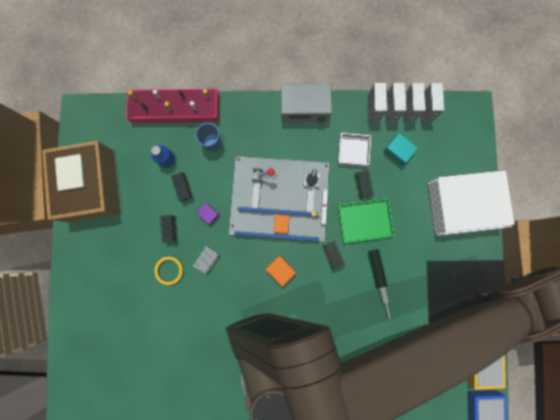

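View pics/scene0.png

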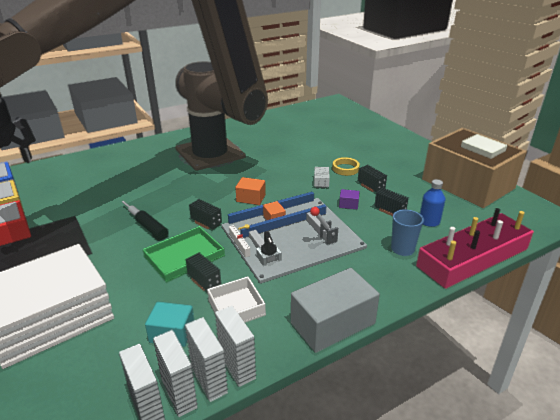

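Top view: jig centred ~(280,198), orange block in the channel at (281,224). The larger orange decoy is at (281,271). Black sinks are at (181,187), (168,229), (364,185) and (333,255). The tray is at (366,221), the lever ball at (270,172) and the knob at (311,179).

```bash
cat > m.py <<'E'
from h import *
def comps(mask,X,p,zlo,zhi,amin=15):
    z=X[...,2]; m=(mask&(z>zlo)&(z<zhi)).astype(np.uint8)
    n,l,s,c=cv2.connectedComponentsWithStats(m)
    for i in range(1,n):
        if s[i,4]<amin: continue
        P=X[l==i]; r=cv2.minAreaRect((P[:,:2]*1000).astype(np.float32))
        print("  px",c[i].round(0),"n",s[i,4],"med z %.3f zmax %.3f"%(np.median(P[:,2]),np.percentile(P[:,2],95)),"rect",np.round(r[0],0),np.round(r[1],0),round(r[2],1))
def masks(p):
    h=cv2.cvtColor(p,cv2.COLOR_BGR2HSV).astype(int); H,S,V=h[...,0],h[...,1],h[...,2]
    return dict(orange=(H>=5)&(H<18)&(S>150)&(V>120),blue=(H>100)&(H<125)&(S>110),green=(H>50)&(H<70)&(S>150)&(V>100),red=((H<4)|(H>174))&(S>130)&(V>90),yellow=(H>20)&(H<35)&(S>120)&(V>120),black=(V<75)&(S<100))
E
python3 - <<'E'
from m import *
for n in("top","scene"):
    f=np.load(n+"0.npz"); X=cloud(f["d"],cal(n)); p=f["p"]
    print(n)
    xy=(X[...,0]>.25)&(X[...,0]<.95)&(abs(X[...,1])<.6)
    for k,m in masks(p).items(): print(k); comps(m&xy,X,p,.008 if k!='green' else -.02,.16,6 if k in('red','yellow') else 30)
E
```

```text
top
orange
  px [281. 224.] n 215 med z 0.051 zmax 0.056 rect [492. -20.] [38. 54.] 89.7
  px [280. 271.] n 465 med z 0.053 zmax 0.057 rect [344. -18.] [72. 59.] 44.9
blue
  px [210. 140.] n 82 med z 0.095 zmax 0.102 rect [760. 203.] [52. 70.] 34.4
  px [164. 157.] n 288 med z 0.085 zmax 0.104 rect [708. 355.] [46. 57.] 58.7
  px [273. 211.] n 192 med z 0.041 zmax 0.046 rect [532.   2.] [223.   9.] 85.8
  px [276. 236.] n 279 med z 0.039 zmax 0.043 rect [453.  -4.] [260.  11.] 85.6
green
  px [370. 222.] n 1494 med z 0.004 zmax 0.019 rect [ 503. -293.] [124. 160.] 5.7
red
  px [271. 171.] n 27 med z 0.125 zmax 0.129 rect [643.  10.] [15. 16.] 89.6
yellow
  px [205.  91.] n 7 med z 0.112 zmax 0.117 rect [905. 215.] [10.  8.] 66.5
  px [167. 104.] n 6 med z 0.110 zmax 0.111 rect [866. 337.] [7. 5.] 43.4
  px [313. 214.] n 7 med z 0.045 zmax 0.050 rect [ 522. -121.] [7. 6.] 88.1
  px [168. 271.] n 243 med z 0.021 zmax 0.026 rect [344. 341.] [86. 90.] 0.1
black
  px [409.  96.] n 41 med z 0.088 zmax 0.102 rect [ 895. -433.] [ 6. 40.] 88.6
  px [427. 109.] n 154 med z 0.074 zmax 0.096 rec
[... 2444 characters left out ...]
213.] n 623 med z 0.045 zmax 0.057 rect [ 394. -184.] [90. 46.] 21.9
  px [495. 217.] n 75 med z 0.091 zmax 0.111 rect [868. 419.] [10. 17.] 23.5
  px [151. 225.] n 463 med z 0.031 zmax 0.037 rect [ 353. -326.] [124.  35.] 11.4
  px [329. 235.] n 165 med z 0.037 zmax 0.056 rect [649.  57.] [31. 44.] 86.9
  px [268. 245.] n 213 med z 0.058 zmax 0.081 rect [596. -94.] [ 35. 142.] 59.3
  px [475. 239.] n 79 med z 0.090 zmax 0.112 rect [908. 299.] [10. 10.] 37.2
  px [202. 271.] n 778 med z 0.050 zmax 0.056 rect [ 618. -286.] [88. 41.] 11.5
  px [132. 396.] n 161 med z 0.063 zmax 0.112 rect [ 881. -527.] [91.  1.] 0.1
  px [169. 389.] n 95 med z 0.037 zmax 0.075 rect [ 882. -467.] [ 2. 89.] 89.8
```

```bash
R5='x'; 
python3 -m handwheel '[0.085,0.244,0.042,0,0,-0.0212,0.085,0.244,0.042,0,0,-0.0212,0.085,0.244,0.042,0,0,-0.0212,0.085,0.244,0.042,0,0,-0.0212,0.085,0.244,0.042,0,0,-0.0212]'
python3 -m handwheel '[0.085,0.244,0.042,0,0,-0.0212,0.085,0.244,0.042,0,0,-0.0212,0.085,0.244,0.042,0,0,-0.0212,0.085,0.244,0.042,0,0,-0.0212,0.085,0.244,0.042,0,0,-0.0212]'
python3 -m handwheel '[0.085,0.244,0.042,0,0,-0.0212,0.085,0.244,0.042,0,0,-0.0212,0.085,0.244,0.042,0,0,-0.0212,0.085,0.244,0.042,0,0,-0.0212,0.085,0.244,0.042,0,0,-0.0212]'
python3 -m handwheel '[0.085,0.244,0.042,0,0,-0.0212,0,0,0,0,0,0,0,0,0,0,0,0]'
python3 - <<'E'
from m import *
s=st(); print(np.round(s["qpos"],2))
p,d,C=grab("wrist","w1"); np.savez("w1.npz",p=p,d=d,K=C[0],D=C[1],R=C[2],t=C[3]); print(-C[2].T@C[3])
X=cloud(d,C)
for k,m in masks(p).items():
    if k in('green',): continue
    print(k); comps(m,X,p,.008,.16,40)
E
```

```text
time: 0.52
eef_pos: [0.3603, -0.4214, 0.2813]
tcp_rot: [0.99, 0.143, -0.0, -0.001]
contact_force: [0.7, 0.1, 0.0]
opening: 1.0
finger_force: 0.0
time: 0.93
eef_pos: [0.424, -0.2383, 0.3132]
tcp_rot: [0.998, 0.06, -0.0, -0.0]
contact_force: [0.5, -0.3, -0.4]
opening: 1.001
finger_force: 0.0
time: 1.35
eef_pos: [0.4877, -0.0554, 0.3448]
tcp_rot: [1.0, -0.023, -0.0, -0.0]
contact_force: [0.8, -0.9, 0.2]
opening: 1.002
finger_force: 0.0
time: 1.6
eef_pos: [0.5007, -0.0189, 0.3511]
tcp_rot: [0.999, -0.037, -0.0, 0.0]
contact_force: [-0.2, -0.5, 0.6]
opening: 0.998
finger_force: 0.0
1.6 [ 0.5007 -0.0189  0.3511] [ 9.993e-01 -3.680e-02 -1.000e-04  2.000e-04] F [-0.2 -0.5  0.6] op 0.998 ff 0.0
[-0.24 -0.17  1.87 -0.    1.44  1.4 ]
[ 0.56836046 -0.02382649  0.47435433]
orange
  px [276. 183.] n 1139 med z 0.052 zmax 0.053 rect [487. -19.] [43. 61.] 85.1
  px [282. 274.] n 1502 med z 0.054 zmax 0.056 rect [342. -16.] [74. 60.] 44.2
blue
  px [64.  2.] n 115 med z 0.062 zmax 0.094 rect [745. 224.] [55. 19.] 51.8
  px [100.  11.] n 888 med z 0.052 zmax 0.095 rect [742. 196.] [21. 55.] 36.5
  px 
[... 422 characters left out ...]
75 med z 0.022 zmax 0.024 rect [342. 344.] [88. 88.] 17.0
black
  px [454.  83.] n 2298 med z 0.051 zmax 0.055 rect [ 615. -285.] [84. 41.] 10.8
  px [340.  76.] n 756 med z 0.073 zmax 0.080 rect [ 631. -116.] [37. 43.] 37.5
  px [213.  64.] n 79 med z 0.051 zmax 0.058 rect [659.  55.] [30.  4.] 89.8
  px [220.  90.] n 103 med z 0.044 zmax 0.058 rect [630.  51.] [27. 30.] 51.4
  px [ 56. 118.] n 2463 med z 0.051 zmax 0.056 rect [611. 302.] [86. 42.] 18.2
  px [ 55. 208.] n 1935 med z 0.051 zmax 0.056 rect [475. 343.] [85. 42.] 5.3
  px [383. 234.] n 1577 med z 0.052 zmax 0.056 rect [ 392. -183.] [86. 41.] 22.2
  px [458. 249.] n 1479 med z 0.032 zmax 0.036 rect [ 345. -324.] [127.  34.] 11.7
```

View pics/w1.png

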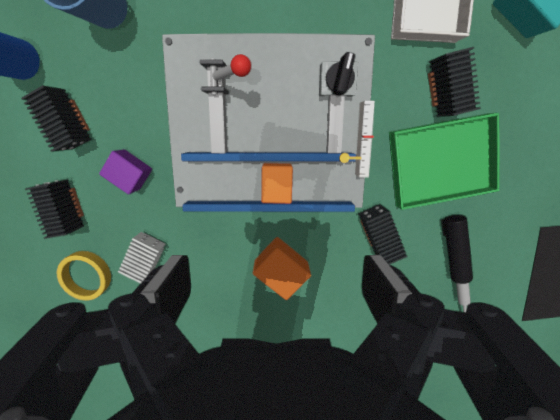

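The wrist view is clear: pointer at (346,157), red mark at (367,136), so the fence must go about 35 mm away from the robot. I'll grasp the block at (276,183) now.

```bash
python3 -m handwheel '[-0.039,0,-0.25,0,0,0,-0.039,0,-0.25,0,0,0,0,0,-0.25,0,0,0,0,0,-0.25,0,0,0,0,0,-0.25,0,0,0]' 1 40
python3 -m handwheel '[0,0,-0.25,0,0,0,0,0,-0.25,0,0,0,0,0,-0.25,0,0,0,0,0,-0.08,0,0,0,0,0,0,0,0,0]'
python3 -m handwheel '[0,0,0,0,0,0,0,0,0,0,0,0,0,0,0,0,0,0,0,0,0,0,0,0,0,0,0,0,0,0]' 0
python3 -m handwheel '[0,0,0,0,0,0,0,0,0,0,0,0,0,0,0,0,0,0,0,0,0.1,0,0,0,0,0,0.2,0,0,0]'
python3 - <<'E'
from m import *
f=np.load("w1.npz"); C=(f["K"],f["D"],f["R"],f["t"]); p=f["p"]; X=cloud(f["d"],C)
M=masks(p)
# green tray
hsv=cv2.cvtColor(p,cv2.COLOR_BGR2HSV); g=M["green"]&(np.arange(560)[None,:]>385)&(np.arange(420)[:,None]<220)
comps(g,X,p,-.02,.05,100)
# marks: red on ledge, yellow pointer px
for k,z in(("red",.042),("yellow",.044)):
    m=M[k].astype(np.uint8); n,l,s,c=cv2.connectedComponentsWithStats(m)
    for i in range(1,n):
        if s[i,4]>8: print(k,s[i],c[i].round(1),onz([c[i]],C,z).round(4))
print(onz([[361,157]],C,.044))
big=cv2.resize(p[90:185,320:390],None,fx=8,fy=8,interpolation=cv2.INTER_CUBIC)[:600]; 
big=np.hstack([cv2.resize(p[120:180,335:385],(500,600),interpolation=cv2.INTER_CUBIC),cv2.resize(p[45:105,315:365],(300,360),interpolation=cv2.INTER_CUBIC).repeat(1,0) if 0 else np.zeros((600,0,3),np.uint8)])
cv2.imwrite("pics/c1.png",big)
E
```

```text
time: 2.07
eef_pos: [0.4878, -0.0224, 0.1616]
tcp_rot: [0.999, -0.04, -0.0, 0.0]
contact_force: [0.7, -0.9, -0.1]
opening: 1.001
finger_force: 0.0
time: 2.48
eef_pos: [0.4844, -0.0215, 0.0344]
tcp_rot: [0.999, -0.04, -0.005, -0.001]
contact_force: [-0.9, 0.4, -0.0]
opening: 0.999
finger_force: 0.0
time: 2.9
eef_pos: [0.4906, -0.0214, 0.0413]
tcp_rot: [0.999, -0.039, 0.002, 0.001]
contact_force: [-0.5, -0.8, 4.5]
opening: 0.529
finger_force: 43.4
time: 3.32
eef_pos: [0.4859, -0.02, 0.0814]
tcp_rot: [0.999, -0.039, -0.004, -0.001]
contact_force: [0.0, 0.6, -1.7]
opening: 0.535
finger_force: 42.6
red [231  55  20  21 341] [240.3  65. ] [[0.6574 0.0187 0.042 ]]
red [363 136  10   2  18] [367.9 136.4] [[ 0.5484 -0.1566  0.042 ]]
yellow [340 153  21  10  94] [346.5 157.3] [[ 0.5206 -0.1243  0.044 ]]
yellow [ 57 252  49  48 694] [ 81.2 276.8] [[0.3547 0.3235 0.044 ]]
[[ 0.51958666 -0.14584866  0.044     ]]
```

View pics/c1.png

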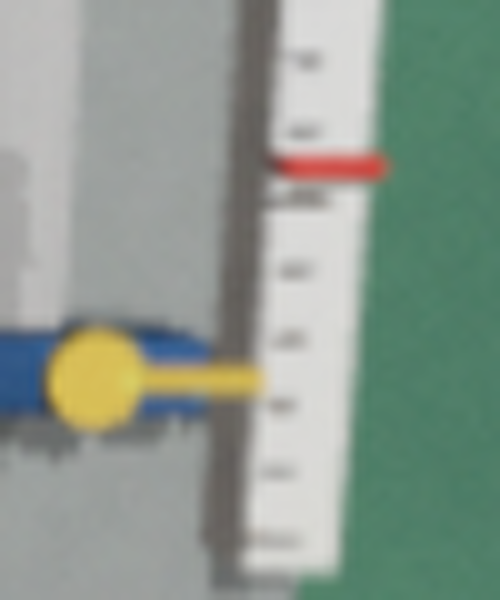

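Block held. The crop puts the pointer at row 158.0 and the mark at row 136.7, about 30 mm apart. Carrying the block to the tray.

```bash
python3 -m handwheel '[0,0,0.25,0,0,0,0,0,0.25,0,0,0,0.03,-0.25,0,0,0,0,0.03,-0.25,0,0,0,0,0.033,-0.25,0,0,0,0]'
python3 -m handwheel '[0,-0.25,0,0,0,0.02,0,-0.25,0,0,0,0.02,0,-0.25,0,0,0,0.02,0,-0.25,0,0,0,0.02,0,-0.06,0,0,0,0.02]'
python3 -m handwheel '[0,0,-0.15,0,0,0,0,0,-0.2,0,0,0,0,0,-0.2,0,0,0,0,0,0,0,0,0,0,0,0,0,0,0]'
python3 - <<'E'
from m import *
st(); f=np.load("w1.npz"); C=(f["K"],f["D"],f["R"],f["t"])
a=onz([[368,136.7]],C,.046)-onz([[361,158]],C,.044); print(a)
for z in (.025,): print(onz([[392,137],[497,115],[499,188],[402,207]],C,z).round(3))
E
```

```text
time: 3.73
eef_pos: [0.5031, -0.134, 0.1606]
tcp_rot: [0.999, -0.038, 0.001, 0.001]
contact_force: [1.0, 0.8, -2.2]
opening: 0.53
finger_force: 42.7
time: 4.15
eef_pos: [0.5023, -0.2973, 0.1595]
tcp_rot: [0.999, 0.039, 0.0, 0.002]
contact_force: [-0.2, 0.1, -1.2]
opening: 0.53
finger_force: 42.7
time: 4.57
eef_pos: [0.5013, -0.2909, 0.0746]
tcp_rot: [0.999, 0.04, -0.002, -0.002]
contact_force: [-0.3, 0.6, -1.2]
opening: 0.531
finger_force: 42.6
4.57 [ 0.5013 -0.2909  0.0746] [ 0.9992  0.0396 -0.0021 -0.0019] F [-0.3  0.6 -1.2] op 0.531 ff 42.6
[[ 0.03013637 -0.00965111  0.002     ]]
[[ 0.544 -0.199  0.025]
 [ 0.568 -0.362  0.025]
 [ 0.453 -0.379  0.025]
 [ 0.433 -0.218  0.025]]
```

```bash
python3 -m handwheel '[0,0,-0.12,0,0,0,0,0,-0.1,0,0,0,0,0,-0.05,0,0,0,0,0,0,0,0,0,0,0,0,0,0,0]'
python3 -m handwheel '[0,0,0,0,0,0,0,0,0,0,0,0,0,0,0,0,0,0,0,0,0,0,0,0,0,0,0,0,0,0]' 0.85
python3 -m handwheel '[0,0,0.1,0,0,0,0,0,0.25,0,0,0,0,0,0.25,0,0,0,0,0,0.25,0,0,0.079,0,0,0.15,0,0,0.079]'
python3 -m handwheel '[0.2,0.2,0,0,0,0.079,0.2,0.2,0,0,0,0.079,0,0.25,0,0,0,0.079,0,0.25,0,0,0,0.079,0,0,0,0,0,0.079]'
```

```text
time: 4.98
eef_pos: [0.5035, -0.2927, 0.0375]
tcp_rot: [0.999, 0.04, 0.001, 0.001]
contact_force: [0.5, -0.1, -1.6]
opening: 0.535
finger_force: 42.7
time: 5.4
eef_pos: [0.5031, -0.2925, 0.0368]
tcp_rot: [0.999, 0.04, 0.0, 0.0]
contact_force: [0.0, -0.3, -0.6]
opening: 0.85
finger_force: 0.0
time: 5.82
eef_pos: [0.5041, -0.2933, 0.1911]
tcp_rot: [0.986, 0.166, 0.002, 0.002]
contact_force: [1.2, -1.0, -0.2]
opening: 0.848
finger_force: 0.0
time: 6.23
eef_pos: [0.5615, -0.1525, 0.1856]
tcp_rot: [0.887, 0.461, 0.0, -0.002]
contact_force: [-0.3, -1.3, -0.5]
opening: 0.849
finger_force: 0.0
```

```bash
python3 -m handwheel '[0.078,0.163,0.086,0,0,0.068,0.078,0.163,0.086,0,0,0.068,0.078,0.163,0.086,0,0,0.068,0.078,0.163,0.086,0,0,0.068,0.078,0.163,0.086,0,0,0.068]'
python3 -m handwheel '[0,0,0,0,0,0,0,0,0,0,0,0]'
python3 - <<'E'
from m import *
s=st()
p,d,C=grab("wrist","w2"); np.savez("w2.npz",p=p,d=d,K=C[0],D=C[1],R=C[2],t=C[3])
f=np.load("w1.npz"); C1=(f["K"],f["D"],f["R"],f["t"])
T=cal("top"); 
print("w1 ball",onz([[240.3,65]],C1,.115),"top",onz([[271,171]],T,.115))
X=cloud(d,C); M=masks(p)
for k in("red","yellow","black","blue","orange"): print(k); comps(M[k],X,p,.02,.16,40)
m=M["red"].astype(np.uint8); n,l,ss,c=cv2.connectedComponentsWithStats(m)
for i in range(1,n):
    if ss[i,4]>15: print(ss[i],c[i],onz([c[i]],C,.115),onz([c[i]],C,.046))
E
```

```text
time: 6.65
eef_pos: [0.6205, -0.0348, 0.2514]
tcp_rot: [0.736, 0.677, 0.0, 0.0]
contact_force: [0.4, -0.5, 0.6]
opening: 0.844
finger_force: 0.0
time: 6.82
eef_pos: [0.6209, -0.0351, 0.2517]
tcp_rot: [0.737, 0.676, 0.0, 0.001]
contact_force: [0.3, -0.6, 0.1]
opening: 0.848
finger_force: 0.0
6.82 [ 0.6209 -0.0351  0.2517] [7.374e-01 6.755e-01 4.000e-04 9.000e-04] F [ 0.3 -0.6  0.1] op 0.848 ff 0.0
w1 ball [[0.64237318 0.0115435  0.115     ]] top [[0.64684219 0.00903187 0.115     ]]
red
  px [295. 153.] n 535 med z 0.125 zmax 0.128 rect [642.  11.] [22. 21.] 40.5
yellow
black
  px [304. 107.] n 71 med z 0.048 zmax 0.057 rect [660.  55.] [29.  1.] 86.5
  px [460. 223.] n 4074 med z 0.060 zmax 0.083 rect [834. -98.] [157.  16.] 85.6
  px [291. 256.] n 1048 med z 0.068 zmax 0.080 rect [ 633. -110.] [26. 49.] 73.5
  px [126. 294.] n 379 med z 0.042 zmax 0.055 rect [ 401. -164.] [55. 11.] 21.6
  px [126. 381.] n 875 med z 0.033 zmax 0.036 rect [ 355. -319.] [98. 29.] 11.5
  px [435. 383.] n 50 med z 0.027 zmax 0.054 rect [ 839. -356.] [18. 60.] 1.1
blue
  px [133. 161.] n 3720 med z 0.039 zmax 0.041 rect [452.  -3.] [267.  13.] 85.6
  px [196. 154.] n 2653 med z 0.041 zmax 0.043 rect [530.  -9.] [256.  12.] 85.7
orange
  px [ 40. 196.] n 2801 med z 0.054 zmax 0.056 rect [344. -16.] [75. 61.] 43.7
[283 140  26  27 538] [295.39776952 153.01301115] [[0.64213152 0.01110117 0.115     ]] [[0.64626739 0.00537573 0.046     ]]
[228 282   2  10  20] [228.5 286.5] [[ 0.56577146 -0.11497584  0.115     ]] [[ 0.5496398  -0.15416469  0.046     ]]
```

View pics/w2.png

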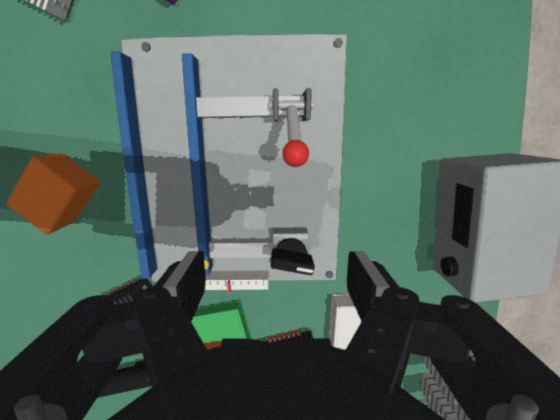

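```bash
python3 -m handwheel '[0.0715,0.1535,0,0,0,0,0.0715,0.1535,0,0,0,0,0,0,-0.225,0,0,0,0,0,-0.225,0,0,0,0,0,-0.225,0,0,0]' 0.85
python3 -m handwheel '[0,0,-0.2,0,0,0,0,0,-0.025,0,0,0,0,0,0,0,0,0]'
python3 -m handwheel '[0,0,0,0,0,0,0,0,0,0,0,0,0,0,0,0,0,0,0,0,0,0,0,0,0,0,0,0,0,0]' 0 50
python3 -m handwheel '[0,0,0,0,0,0,0,0,0,0,0,0,0,0,0,0,0,0]'
```

```text
time: 7.28
eef_pos: [0.6412, 0.009, 0.1479]
tcp_rot: [0.739, 0.674, -0.0, 0.0]
contact_force: [-0.5, -0.7, -1.2]
opening: 0.851
finger_force: 0.0
time: 7.53
eef_pos: [0.639, 0.0091, 0.1119]
tcp_rot: [0.739, 0.674, -0.003, -0.003]
contact_force: [-0.2, 0.4, 0.1]
opening: 0.85
finger_force: 0.0
time: 7.95
eef_pos: [0.6424, 0.0094, 0.1181]
tcp_rot: [0.738, 0.675, 0.0, 0.001]
contact_force: [-2.8, -1.3, 6.0]
opening: 0.247
finger_force: 48.6
time: 8.2
eef_pos: [0.6423, 0.0093, 0.1181]
tcp_rot: [0.738, 0.675, 0.0, 0.001]
contact_force: [-2.6, -2.0, 6.0]
opening: 0.249
finger_force: 48.6
```

```bash
python3 -m handwheel '[0.0057,0.0735,0.0426,0,0,0,0.0061,0.079,0.0311,0,0,0,0.0064,0.0828,0.019,0,0,0,0.0065,0.0847,0.0063,0,0,0,0,0,0,0,0,0]'
python3 -m handwheel '[0.0065,0.0847,-0.0063,0,0,0,0.0064,0.0828,-0.019,0,0,0,0.0061,0.079,-0.0311,0,0,0,0.0057,0.0735,-0.0426,0,0,0,0,0,0,0,0,0]'
python3 -m handwheel '[0,0.01,-0.005,0,0,0,0,0,0,0,0,0,0,0,0,0,0,0]'
```

```text
time: 8.62
eef_pos: [0.6461, 0.0593, 0.1317]
tcp_rot: [0.737, 0.675, 0.001, 0.001]
contact_force: [-0.1, 0.2, 2.0]
opening: 0.253
finger_force: 38.9
time: 9.03
eef_pos: [0.6474, 0.1086, 0.1129]
tcp_rot: [0.737, 0.676, -0.001, -0.002]
contact_force: [-0.3, 0.2, -0.8]
opening: -0.004
finger_force: 0.0
time: 9.28
eef_pos: [0.649, 0.1073, 0.1145]
tcp_rot: [0.738, 0.675, -0.0, -0.0]
contact_force: [0.8, -0.3, -0.7]
opening: -0.0
finger_force: 0.0
```

Ball slipped out. Raise and look.

```bash
python3 -m handwheel '[0,0,0.25,0,0,0,0,-0.1,0.25,0,0,0,0,-0.25,0.25,0,0,0,0,-0.25,0.15,0,0,0,0,-0.1,0,0,0,0]' 0.85
python3 -m handwheel '[0,0,0,0,0,0,0,0,0,0,0,0]'
python3 - <<'E'
from m import *
s=st()
p,d,C=grab("wrist","w3"); X=cloud(d,C); M=masks(p)
comps(M["red"],X,p,.02,.16,10)
E
```

```text
time: 9.7
eef_pos: [0.6521, 0.0082, 0.2487]
tcp_rot: [0.739, 0.674, 0.003, 0.006]
contact_force: [0.2, -0.1, 1.9]
opening: 0.711
finger_force: 0.0
time: 9.87
eef_pos: [0.6487, 0.0112, 0.2402]
tcp_rot: [0.739, 0.674, -0.0, -0.001]
contact_force: [0.7, 0.8, -0.7]
opening: 0.848
finger_force: 0.0
9.87 [0.6487 0.0112 0.2402] [ 7.388e-01  6.740e-01 -0.000e+00 -5.000e-04] F [ 0.7  0.8 -0.7] op 0.848 ff 0.0
  px [267. 144.] n 686 med z 0.138 zmax 0.141 rect [647.  68.] [23. 26.] 57.7
  px [212. 324.] n 28 med z 0.045 zmax 0.047 rect [ 549. -154.] [13.  3.] 86.9
```

```bash
python3 -m handwheel '[-0.01,0.19,0,0,0,0,0,0.19,0,0,0,0,0,0,-0.25,0,0,0,0,0,-0.25,0,0,0,0,0,-0.25,0,0,0]'
python3 -m handwheel '[0,0,0,0,0,0,0,0,0,0,0,0,0,0,0,0,0,0,0,0,0,0,0,0,0,0,0,0,0,0]' 0 90
python3 -m handwheel '[0,0,0,0,0,0,0,0,0,0,0,0]'
python3 -m handwheel '[0.005,0.07,-0.0115,0,0,0,0.005,0.068,-0.02,0,0,0,0.005,0.065,-0.0285,0,0,0,0.005,0.061,-0.036,0,0,0,0,0.02,-0.012,0,0,0]'
python3 -m handwheel '[0,0,0,0,0,0,0,0,0,0,0,0,0,0,0,0,0,0]'
```

```text
time: 10.33
eef_pos: [0.6468, 0.0716, 0.1261]
tcp_rot: [0.737, 0.676, -0.0, -0.0]
contact_force: [0.0, 0.1, -0.9]
opening: 0.847
finger_force: 0.0
time: 10.75
eef_pos: [0.6471, 0.0699, 0.1316]
tcp_rot: [0.738, 0.675, -0.001, -0.001]
contact_force: [-7.4, 1.1, 4.4]
opening: 0.236
finger_force: 87.8
time: 10.92
eef_pos: [0.6471, 0.0699, 0.1317]
tcp_rot: [0.738, 0.675, -0.0, -0.001]
contact_force: [-6.2, 1.1, 4.3]
opening: 0.232
finger_force: 87.8
time: 11.33
eef_pos: [0.652, 0.113, 0.1146]
tcp_rot: [0.738, 0.675, 0.002, 0.001]
contact_force: [0.4, 0.3, -0.3]
opening: -0.001
finger_force: 0.0
time: 11.58
eef_pos: [0.6508, 0.1114, 0.1124]
tcp_rot: [0.738, 0.675, 0.0, 0.0]
contact_force: [0.7, 0.0, 0.3]
opening: -0.002
finger_force: 0.0
```

```bash
python3 -m handwheel '[0,0,0.25,0,0,0,0,-0.1,0.25,0,0,0,0,-0.25,0.25,0,0,0,0,-0.25,0.15,0,0,0,0,-0.1,0,0,0,0]' 0
python3 -m handwheel '[0,0,0,0,0,0,0,0,0,0,0,0]'
python3 - <<'E'
from m import *
s=st()
p,d,C=grab("wrist","w4"); X=cloud(d,C); M=masks(p)
comps(M["red"],X,p,.02,.16,10)
E
```

```text
time: 12.0
eef_pos: [0.6536, 0.0126, 0.2458]
tcp_rot: [0.739, 0.674, 0.003, 0.005]
contact_force: [0.1, -0.8, 0.2]
opening: -0.001
finger_force: 0.0
time: 12.17
eef_pos: [0.6501, 0.0156, 0.2371]
tcp_rot: [0.739, 0.674, -0.0, -0.001]
contact_force: [0.0, 0.1, 0.0]
opening: -0.0
finger_force: 0.0
12.17 [0.6501 0.0156 0.2371] [ 7.387e-01  6.740e-01 -2.000e-04 -7.000e-04] F [0.  0.1 0. ] op -0.0 ff 0.0
  px [265. 133.] n 694 med z 0.135 zmax 0.138 rect [647.  82.] [23. 22.] 84.8
```

```bash
python3 -m handwheel '[-0.01,0.176,0,0,0,0,0,0,-0.262,0,0,0,0,0,-0.262,0,0,0,0,0,-0.262,0,0,0,0,0,0,0,0,0]'
python3 -m handwheel '[0,0.07,0,0,0,0,0,0.07,0,0,0,0,0,0.07,0,0,0,0,0,0.06,0,0,0,0,0,0,0,0,0,0]'
python3 -m handwheel '[0,0.01,0,0,0,0,0,0,0,0,0,0]'
```

```text
time: 12.63
eef_pos: [0.6414, 0.0453, 0.1079]
tcp_rot: [0.737, 0.676, -0.007, -0.008]
contact_force: [-1.6, 0.2, -1.6]
opening: -0.001
finger_force: 0.0
time: 13.05
eef_pos: [0.6511, 0.0822, 0.1238]
tcp_rot: [0.736, 0.676, -0.001, 0.005]
contact_force: [0.1, -8.8, 1.3]
opening: 0.001
finger_force: 4.9
time: 13.22
eef_pos: [0.6511, 0.0823, 0.1237]
tcp_rot: [0.737, 0.676, -0.001, 0.005]
contact_force: [-0.8, -11.7, 1.0]
opening: 0.001
finger_force: 5.8
```

```bash
python3 -m handwheel '[0,-0.05,0.25,0,0,0,0,-0.2,0.25,0,0,0.079,-0.025,-0.21,0.03,0,0,0.079,-0.025,-0.21,0.03,0,0,0.079,-0.025,-0.21,0.03,0,0,0.079]' 0.8
python3 -m handwheel '[-0.025,-0.21,0.03,0,0,0.079,-0.025,-0.21,0.03,0,0,0.079,0,0,0,0,0,0.079,0,0,0,0,0,0.079,0,0,0,0,0,0.079]'
python3 -m handwheel '[0,0,0,0,0,0.079,0,0,0,0,0,0.079,0,0,0,0,0,0,0,0,0,0,0,0]'
python3 - <<'E'
from m import *
s=st(); q=s["tcp_rot"]; print("psi",np.degrees(2*np.arctan2(q[1],q[0])),s["qpos"].__repr__())
p,d,C=grab("wrist","w5"); np.savez("w5.npz",p=p,d=d,K=C[0],D=C[1],R=C[2],t=C[3]); X=cloud(d,C); M=masks(p)
for k in("red","yellow","black"): print(k); comps(M[k],X,p,.02,.16,10)
E
```

```text
time: 13.63
eef_pos: [0.6393, -0.0428, 0.2082]
tcp_rot: [0.546, 0.838, 0.002, 0.003]
contact_force: [0.3, 0.4, -0.8]
opening: 0.707
finger_force: 0.0
time: 14.05
eef_pos: [0.6315, -0.1058, 0.2159]
tcp_rot: [0.266, 0.964, 0.0, 0.003]
contact_force: [0.4, 0.3, -0.1]
opening: 0.801
finger_force: 0.0
time: 14.38
eef_pos: [0.6313, -0.1051, 0.2149]
tcp_rot: [0.148, 0.989, 0.0, 0.002]
contact_force: [0.2, -0.2, -0.4]
opening: 0.799
finger_force: 0.0
14.38 [ 0.6313 -0.1051  0.2149] [0.148  0.989  0.     0.0019] F [ 0.2 -0.2 -0.4] op 0.799 ff 0.0
psi 162.97217974533527 array([-3.23561030e-01,  2.38225387e-01,  1.70131004e+00,  7.25637684e-04,
        1.19840755e+00, -1.59742861e+00])
red
  px [202. 134.] n 37 med z 0.046 zmax 0.047 rect [ 549. -156.] [14.  2.] 85.9
  px [534. 164.] n 756 med z 0.122 zmax 0.127 rect [648. 102.] [20. 22.] 62.5
yellow
  px [222.  95.] n 207 med z 0.046 zmax 0.047 rect [ 519. -129.] [29. 12.] 74.7
black
  px [12. 29.] n 1198 med z 0.030 zmax 0.036 rect [ 385. -316.] [45. 34.] 11.2
  px [138.  12.] n 1236 med z 0.049 zmax 0.055 rect [ 429. -174.] [46. 22.] 80.9
  
[... 481 characters left out ...]
[150. 387.] n 10 med z 0.037 zmax 0.038 rect [ 833. -345.] [3. 7.] 12.7
  px [117. 387.] n 12 med z 0.024 zmax 0.026 rect [ 833. -401.] [ 3. 16.] 13.9
  px [126. 393.] n 59 med z 0.037 zmax 0.038 rect [ 835. -387.] [40. 14.] 69.2
  px [116. 400.] n 64 med z 0.048 zmax 0.050 rect [ 841. -402.] [16. 64.] 9.4
  px [100. 404.] n 17 med z 0.036 zmax 0.037 rect [ 848. -431.] [12.  2.] 5.1
  px [120. 407.] n 20 med z 0.061 zmax 0.063 rect [ 833. -378.] [15.  4.] 81.8
  px [ 95. 412.] n 20 med z 0.048 zmax 0.050 rect [ 847. -431.] [ 2. 13.] 88.6
  px [104. 410.] n 18 med z 0.061 zmax 0.063 rect [ 840. -413.] [ 6. 44.] 26.1
  px [103. 418.] n 29 med z 0.073 zmax 0.075 rect [ 834. -396.] [ 2. 24.] 1.2
```

View pics/w5.png

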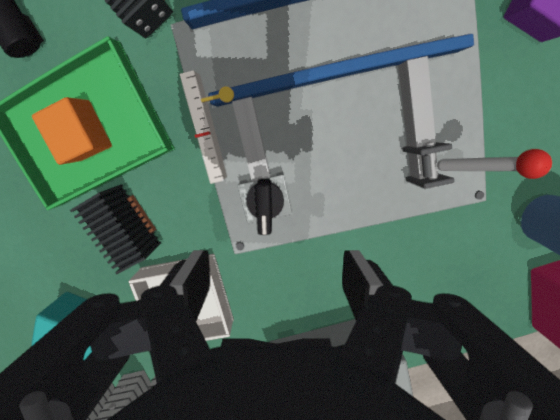

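Lever is over (~1.15 rad, ball at (534,164)) and the block is in the tray at (72,130). Knob bar runs (263,180)–(265,234).

Run:
```python
from m import *
f=np.load("w5.npz"); C=(f["K"],f["D"],f["R"],f["t"]); X=cloud(f["d"],C); p=f["p"]
m=(X[...,2]>.070)&(X[...,2]<.09)&(np.hypot(X[...,0]-.631,X[...,1]+.115)<.045)
P=X[m]; r=cv2.minAreaRect((P[:,:2]*1000).astype(np.float32)); print(r, P.mean(0)); v,u=np.nonzero(m); print(u.min(),u.max(),v.min(),v.max())
a=np.linalg.svd((P-P.mean(0))[:,:2],full_matrices=False)[2][0]; print(np.degrees(np.arctan2(a[1],a[0])))
y=masks(p)["yellow"]; v,u=np.nonzero(y); i=u<213; print(u.min(), v[i].mean())
T=onz([[u.min(),v[u==u.min()].mean()]],C,.044)[0]; K=onz([[202.,134.]],C,.046)[0]; print(T,K)
ex=np.array([np.cos(.0760),-np.sin(.0760)]); print("pointer - mark jig x",(T-K)[:2]@ex)
```

```text
((631.479248046875, -117.35400390625), (14.021366119384766, 49.90877914428711), 74.03773498535156) [ 0.63014026 -0.11675631  0.07895775]
255 271 182 234
-15.778602351024931
34 112.765625
[ 0.47687879 -0.31152857  0.044     ] [ 0.54928967 -0.15525486  0.046     ]
pointer - mark jig x -0.060336482633938024
```

```bash
python3 -m handwheel '[0,-0.082,-0.1,0,0,0.01,0,0,-0.22,0,0,0,0,0,-0.22,0,0,0,0,0,-0.18,0,0,0,0,0,-0.12,0,0,0]' 0.6
python3 -m handwheel '[0,0,-0.07,0,0,0,0,0,-0.04,0,0,0,0,0,0,0,0,0,0,0,0,0,0,0]' 
python3 -m handwheel '[0,0,0,0,0,0,0,0,0,0,0,0,0,0,0,0,0,0,0,0,0,0,0,0,0,0,0,0,0,0]' 0 60
python3 - <<'E'
from m import *
s=st()
f=np.load("w5.npz"); C=(f["K"],f["D"],f["R"],f["t"])
T=onz([[203.,101.]],C,.044)[0]; K=onz([[202.,134.]],C,.046)[0]
ex=np.array([np.cos(.0760),-np.sin(.0760)]); print("pointer - mark jig x",T,(T-K)[:2]@ex)
p,d,C=grab("wrist","w6"); np.savez("w6.npz",p=p,d=d,K=C[0],D=C[1],R=C[2],t=C[3]);
E
```

```text
time: 14.85
eef_pos: [0.629, -0.1174, 0.0837]
tcp_rot: [0.14, 0.99, 0.001, -0.002]
contact_force: [-0.2, -0.9, -0.2]
opening: 0.602
finger_force: 0.0
time: 15.18
eef_pos: [0.6313, -0.1184, 0.0715]
tcp_rot: [0.139, 0.99, -0.0, 0.001]
contact_force: [0.3, 0.5, -0.9]
opening: 0.602
finger_force: 0.0
time: 15.6
eef_pos: [0.6315, -0.1174, 0.0718]
tcp_rot: [0.139, 0.99, 0.001, 0.001]
contact_force: [0.4, 5.0, 4.9]
opening: 0.153
finger_force: 60.8
15.6 [ 0.6315 -0.1174  0.0718] [1.393e-01 9.903e-01 7.000e-04 1.400e-03] F [0.4 5.  4.9] op 0.153 ff 60.8
pointer - mark jig x [ 0.52041328 -0.14396983  0.044     ] -0.029649875752176764
```

View pics/w6.png

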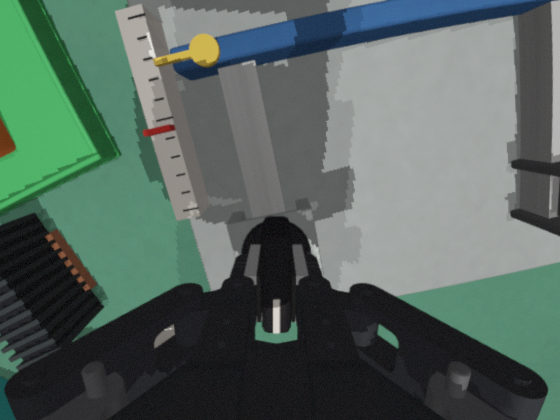

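Knob gripped; pointer tip at (155,63), mark at (160,130).

```bash
for i in 1; do
python3 -m handwheel '[0,0,0,0,0,-0.06,0,0,0,0,0,-0.06,0,0,0,0,0,-0.06,0,0,0,0,0,-0.06,0,0,0,0,0,-0.06]'
python3 -m handwheel '[0,0,0,0,0,-0.06,0,0,0,0,0,-0.06,0,0,0,0,0,-0.06,0,0,0,0,0,-0.06,0,0,0,0,0,-0.06]'
python3 -m handwheel '[0,0,0,0,0,-0.06,0,0,0,0,0,-0.06,0,0,0,0,0,-0.06,0,0,0,0,0,-0.06,0,0,0,0,0,-0.06]'
python3 -m handwheel '[0,0,0,0,0,-0.06,0,0,0,0,0,-0.06,0,0,0,0,0,-0.06,0,0,0,0,0,-0.06,0,0,0,0,0,-0.06]'
python3 -m handwheel '[0,0,0,0,0,-0.06,0,0,0,0,0,-0.06,0,0,0,0,0,-0.06,0,0,0,0,0,0,0,0,0,0,0,0]'
done
cat > ptr.py <<'E'
from m import *
import sys
def pm(name,axis=.076):
    p,d,C=grab("wrist",name); X=cloud(d,C); M=masks(p)
    lab=(X[...,0]>.45)&(X[...,0]<.62)&(X[...,1]>-.17)&(X[...,1]<-.10)&(X[...,2]>.03)&(X[...,2]<.06)
    ex=np.array([np.cos(axis),-np.sin(axis)]); ey=np.array([np.sin(axis),np.cos(axis)])
    r={}
    for k,z in(("yellow",.044),("red",.046)):
        v,u=np.nonzero(M[k]&lab); P=onz(np.c_[u,v],C,z)[:,:2]; a=np.c_[P@ex,P@ey]
        if k=="yellow": a=a[a[:,1]<a[:,1].min()+.012]
        r[k]=a; print(k,len(u),u.mean(),v.mean(),"jigx %.4f range %.4f %.4f"%(np.median(a[:,0]),a[:,0].min(),a[:,0].max()),"y",a[:,1].min(),a[:,1].max())
    print("pointer-mark %.4f"%(np.median(r["yellow"][:,0])-np.median(r["red"][:,0])))
if __name__=="__main__": st(); pm(sys.argv[1])
E
python3 ptr.py w7
```

```text
time: 16.07
eef_pos: [0.6317, -0.1169, 0.0719]
tcp_rot: [0.369, 0.93, 0.001, 0.001]
contact_force: [1.6, 7.0, 5.5]
opening: 0.154
finger_force: 60.7
time: 16.48
eef_pos: [0.6322, -0.1166, 0.0719]
tcp_rot: [0.575, 0.818, 0.002, 0.001]
contact_force: [3.7, 7.4, 3.9]
opening: 0.151
finger_force: 60.6
time: 16.9
eef_pos: [0.6326, -0.1166, 0.0719]
tcp_rot: [0.75, 0.661, 0.003, 0.001]
contact_force: [6.4, 7.7, 2.5]
opening: 0.149
finger_force: 60.4
time: 17.32
eef_pos: [0.6331, -0.1167, 0.0719]
tcp_rot: [0.884, 0.467, 0.004, 0.001]
contact_force: [7.7, 7.5, 1.8]
opening: 0.157
finger_force: 60.2
time: 17.73
eef_pos: [0.6334, -0.117, 0.0719]
tcp_rot: [0.94, 0.34, 0.004, 0.001]
contact_force: [8.6, 5.7, 1.4]
opening: 0.153
finger_force: 60.2
17.73 [ 0.6334 -0.117   0.0719] [9.404e-01 3.400e-01 4.000e-03 7.000e-04] F [8.6 5.7 1.4] op 0.153 ff 60.2Traceback (most recent call last):
  File "ptr.py", line 13, in <module>
    if __name__=="__main__": st(); pm(sys.argv[1])
                                   ~~^^^^^^^^^^^^^
  File "ptr.py", line 9, in pm
    v,u=np.nonzero(M[k]&lab); P=onz(np.c_[u,
[... 185 characters left out ...]
~^^^^^^
  File "h.py", line 11, in rays
    K,D,R,t=C; u=cv2.undistortPoints(np.array(px,float).reshape(-1,1,2),K,D).reshape(-1,2)
                 ~~~~~~~~~~~~~~~~~~~^^^^^^^^^^^^^^^^^^^^^^^^^^^^^^^^^^^^^^^^
cv2.error: OpenCV(4.12.0) /io/opencv/modules/calib3d/src/undistort.dispatch.cpp:347: error: (-215:Assertion failed) CV_IS_MAT(_src) && CV_IS_MAT(_dst) && (_src->rows == 1 || _src->cols == 1) && (_dst->rows == 1 || _dst->cols == 1) && _src->cols + _src->rows - 1 == _dst->rows + _dst->cols - 1 && (CV_MAT_TYPE(_src->type) == CV_32FC2 || CV_MAT_TYPE(_src->type) == CV_64FC2) && (CV_MAT_TYPE(_dst->type) == CV_32FC2 || CV_MAT_TYPE(_dst->type) == CV_64FC2) in function 'cvUndistortPointsInternal'
```

```bash
python3 -m handwheel '[0,0,0,0,0,-0.06,0,0,0,0,0,-0.06,0,0,0,0,0,-0.06,0,0,0,0,0,-0.012,0,0,0,0,0,0]'
python3 -m handwheel '[0,0,0,0,0,0,0,0,0,0,0,0,0,0,0,0,0,0]' 0.6
python3 -m handwheel '[0,0,0.1,0,0,0,0,0,0.2,0,0,0,-0.15,0,0.22,0,0,0,-0.24,0,0.1,0,0,0,-0.24,0.0,0.1,0,0,0]'
python3 -m handwheel '[-0.1,0.0,0.0,0,0,0,0,0,0,0,0,0,0,0,0,0,0,0]'
python3 ptr.py w8
```

```text
time: 18.2
eef_pos: [0.6336, -0.1172, 0.0719]
tcp_rot: [0.981, 0.195, 0.004, 0.0]
contact_force: [8.5, 5.8, 0.8]
opening: 0.15
finger_force: 60.1
time: 18.45
eef_pos: [0.6299, -0.1186, 0.0699]
tcp_rot: [0.981, 0.195, -0.001, 0.0]
contact_force: [-0.2, -0.2, 0.5]
opening: 0.57
finger_force: 0.0
time: 18.87
eef_pos: [0.536, -0.119, 0.1815]
tcp_rot: [0.981, 0.196, 0.002, 0.001]
contact_force: [-0.3, -0.0, 0.4]
opening: 0.597
finger_force: 0.0
time: 19.12
eef_pos: [0.5207, -0.1186, 0.1793]
tcp_rot: [0.981, 0.195, 0.001, 0.001]
contact_force: [1.0, 0.5, 0.1]
opening: 0.602
finger_force: 0.0
19.12 [ 0.5207 -0.1186  0.1793] [9.808e-01 1.949e-01 8.000e-04 6.000e-04] F [1.  0.5 0.1] op 0.602 ff 0.0
yellow 254 297.3031496062992 179.53543307086613 jigx 0.5583 range 0.5567 0.5600 y -0.10572791092002949 -0.09381343493075484
red 46 326.2826086956522 192.65217391304347 jigx 0.5599 range 0.5586 0.5611 y -0.1202378429511376 -0.10689212597118604
pointer-mark -0.0015
```

View pics/w8.png

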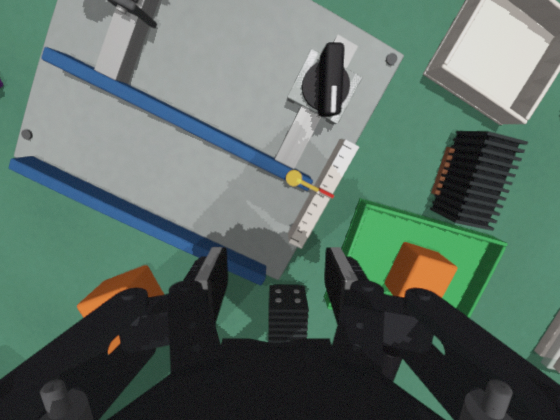

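Pointer line (293,179)→(318,189) extends to the mark's centre (326,192.7), so the fence is aligned. Block is in the tray (420,272). Now I lock the lever with closed fingers.

```bash
python3 -m handwheel '[0.095,0.199,0.05,0,0,0.077,0.095,0.199,0.05,0,0,0.077,0.095,0.199,0.02,0,0,0.077,0.095,0.199,0.02,0,0,0.077,0.095,0.199,0.02,0,0,0.077]' 0
python3 -m handwheel '[0.095,0.199,0.02,0,0,0.077,0.095,0.199,0.02,0,0,0.077,0.095,0.199,0,0,0,0.077,0.095,0.199,0,0,0,0.077,0,0,0,0,0,0]'
python3 -m handwheel '[0,0,-0.1,0,0,0,0,0,-0.2,0,0,0,0,0,-0.15,0,0,0,0,0,-0.08,0,0,0,0,0,-0.03,0,0,0]'
python3 -m handwheel '[0,0,0,0,0,0,0,0,0,0,0,0]'
```

```text
time: 19.58
eef_pos: [0.5937, 0.0326, 0.2018]
tcp_rot: [0.877, 0.481, -0.0, -0.0]
contact_force: [-0.2, 0.4, -0.3]
opening: -0.005
finger_force: 0.0
time: 20.0
eef_pos: [0.6513, 0.1558, 0.2071]
tcp_rot: [0.735, 0.678, 0.001, -0.001]
contact_force: [-0.3, -0.3, 1.5]
opening: 0.003
finger_force: 0.0
time: 20.42
eef_pos: [0.6477, 0.1503, 0.12]
tcp_rot: [0.738, 0.675, -0.003, -0.002]
contact_force: [-0.1, -1.0, 0.1]
opening: 0.002
finger_force: 0.0
time: 20.58
eef_pos: [0.65, 0.1504, 0.125]
tcp_rot: [0.738, 0.675, 0.001, 0.0]
contact_force: [-0.7, -0.6, 0.2]
opening: -0.002
finger_force: 0.0
```

```bash
python3 -m handwheel '[-0.005,-0.063,0,0,0,0,-0.005,-0.063,0,0,0,0,-0.005,-0.063,0,0,0,0,-0.005,-0.063,0,0,0,0,-0.005,-0.063,0,0,0,0]'
python3 -m handwheel '[-0.005,-0.063,0,0,0,0,-0.005,-0.063,0,0,0,0,-0.005,-0.063,0,0,0,0,-0.005,-0.063,0,0,0,0,-0.005,-0.063,0,0,0,0]'
python3 -m handwheel '[-0.005,-0.063,0,0,0,0,-0.005,-0.05,0,0,0,0,0,0,0,0,0,0,0,0,0,0,0,0]'
```

```text
time: 21.0
eef_pos: [0.6468, 0.1027, 0.1267]
tcp_rot: [0.738, 0.675, 0.002, 0.001]
contact_force: [0.9, 3.3, 2.2]
opening: -0.001
finger_force: 1.6
time: 21.42
eef_pos: [0.6414, 0.0552, 0.1237]
tcp_rot: [0.738, 0.675, 0.0, -0.0]
contact_force: [2.2, 5.0, -2.6]
opening: 0.0
finger_force: 2.5
time: 21.75
eef_pos: [0.6391, 0.0378, 0.1231]
tcp_rot: [0.738, 0.675, -0.001, -0.0]
contact_force: [-0.2, 0.3, 0.5]
opening: -0.003
finger_force: 0.1
```

```bash
python3 -m handwheel '[-0.001,-0.02,0,0,0,0,-0.001,-0.02,0,0,0,0,0,0,0,0,0,0,0,0,0,0,0,0]'
python3 - <<'E'
from m import *
p,d,C=grab("scene","s2"); X=cloud(d,C); comps(masks(p)["red"],X,p,.03,.16,5)
E
```

```text
time: 22.08
eef_pos: [0.6398, 0.0325, 0.1241]
tcp_rot: [0.738, 0.675, -0.0, 0.001]
contact_force: [-0.5, 1.5, 1.4]
opening: -0.001
finger_force: 0.3
  px [ 14. 223.] n 394 med z 0.050 zmax 0.061 rect [ 175. -621.] [ 60. 122.] 62.9
  px [314. 212.] n 60 med z 0.120 zmax 0.127 rect [649.   8.] [21. 16.] 47.0
  px [240. 236.] n 10 med z 0.042 zmax 0.046 rect [ 551. -154.] [ 5. 11.] 8.8
```

Ball is back at its original locked position. On to the sinks, starting with the one by the tray.

```bash
python3 -m handwheel '[0,0.05,0.1,0,0,0,0,0,0.25,0,0,0,0,0,0.25,0,0,-0.075,-0.04,-0.2,0.15,0,0,-0.075,-0.05,-0.22,0.1,0,0,-0.075]' 0.9
python3 -m handwheel '[-0.05,-0.23,0,0,0,-0.075,-0.05,-0.23,0,0,0,-0.075,-0.05,-0.23,0,0,0,-0.075,-0.05,-0.23,0,0,0,-0.075,-0.05,-0.23,0,0,0,-0.075]'
python3 -m handwheel '[-0.05,-0.2,0,0,0,-0.075,-0.05,-0.2,0,0,0,-0.075,0,0,0,0,0,-0.075,0,0,0,0,0,0,0,0,0,0,0,0]'
cat > sk.py <<'E'
from m import *
import sys
def go(name,ex,ey):
    s=st(); q=s["tcp_rot"]; psi=np.degrees(2*np.arctan2(q[1],q[0])); print("psi",psi)
    p,d,C=grab("wrist",name); np.savez(name+".npz",p=p,d=d,K=C[0],D=C[1],R=C[2],t=C[3]); X=cloud(d,C); M=masks(p)
    for k in("black","orange"): print(k); comps(M[k],X,p,.042,.07,150)
    print("blue"); comps(M["blue"],X,p,.03,.05,200)
if __name__=="__main__": go(sys.argv[1],0,0)
E
python3 sk.py w9
python3 - <<'E'
from m import *
f=np.load("w9.npz");X=cloud(f["d"],(f["K"],f["D"],f["R"],f["t"]));m=masks(f["p"])["blue"]&(X[...,2]>.036)&(X[...,2]<.05)
P=X[m];a=.076
xj=P[:,0]*np.cos(a)-P[:,1]*np.sin(a); h,e=np.histogram(xj,np.arange(.42,.60,.003)); print([(round(e[i],3),h[i]) for i in range(len(h)) if h[i]>5])
E
```

```text
time: 22.55
eef_pos: [0.628, -0.0226, 0.2565]
tcp_rot: [0.846, 0.534, 0.002, 0.003]
contact_force: [0.2, -0.8, -0.1]
opening: 0.705
finger_force: 0.0
time: 22.97
eef_pos: [0.5881, -0.1973, 0.2521]
tcp_rot: [0.965, 0.264, -0.0, 0.001]
contact_force: [0.2, -0.8, -1.2]
opening: 0.904
finger_force: 0.0
time: 23.38
eef_pos: [0.5736, -0.2557, 0.2517]
tcp_rot: [0.996, 0.094, -0.0, 0.0]
contact_force: [-0.4, -0.6, 0.0]
opening: 0.901
finger_force: 0.0
23.38 [ 0.5736 -0.2557  0.2517] [ 9.956e-01  9.390e-02 -1.000e-04  4.000e-04] F [-0.4 -0.6  0. ] op 0.901 ff 0.0
psi 10.780561219131327
black
  px [168. 113.] n 630 med z 0.047 zmax 0.068 rect [ 636. -129.] [47. 16.] 19.6
  px [310. 162.] n 2187 med z 0.053 zmax 0.055 rect [ 616. -287.] [83. 40.] 10.8
  px [203. 319.] n 1140 med z 0.053 zmax 0.056 rect [ 392. -186.] [86. 37.] 20.7
orange
  px [295. 249.] n 1433 med z 0.044 zmax 0.045 rect [ 503. -293.] [55. 44.] 4.0
  px [ 56. 307.] n 476 med z 0.054 zmax 0.056 rect [365.   3.] [18. 61.] 47.0
blue
  px [ 79. 164.] n 1753 med z 0.042 zmax 0.043 rect [560. -15.] [202.  12.] 85.8
  px [ 81. 247.] n 1867 med z 0.040 zmax 0.041 rect [451. -21.] [228.  14.] 85.5
[(np.float64(0.444), np.int64(162)), (np.float64(0.447), np.int64(335)), (np.float64(0.45), np.int64(338)), (np.float64(0.453), np.int64(472)), (np.float64(0.456), np.int64(192)), (np.float64(0.552), np.int64(158)), (np.float64(0.555), np.int64(393)), (np.float64(0.558), np.int64(392)), (np.float64(0.561), np.int64(499)), (np.float64(0.564), np.int64(182))]
```

```bash
python3 -m handwheel '[0.1,-0.07,-0.2,0,0,0,0.1,-0.07,-0.2,0,0,0,0.083,-0.069,-0.22,0,0,0,0,0,-0.25,0,0,0,0,0,-0.22,0,0,0]' 0.9
python3 -m handwheel '[0,0,-0.15,0,0,0,0,0,-0.1,0,0,0,0,0,-0.045,0,0,0,0,0,0,0,0,0,0,0,0,0,0,0]'
python3 -m handwheel '[0,0,0,0,0,0,0,0,0,0,0,0,0,0,0,0,0,0,0,0,0,0,0,0,0,0,0,0,0,0]' 0 60
python3 -m handwheel '[0,0,0.05,0,0,0,0,0,0.2,0,0,0,0,0,0.22,0,0,0,0,0,0.22,0,0,0,0,0,0,0,0,0]'
```

```text
time: 23.85
eef_pos: [0.617, -0.2855, 0.0862]
tcp_rot: [0.995, 0.095, -0.0, 0.0]
contact_force: [-0.4, -0.1, -0.3]
opening: 0.902
finger_force: 0.0
time: 24.27
eef_pos: [0.6173, -0.2865, 0.0453]
tcp_rot: [0.996, 0.093, 0.001, 0.001]
contact_force: [0.2, 0.2, 0.5]
opening: 0.902
finger_force: 0.0
time: 24.68
eef_pos: [0.6174, -0.2872, 0.046]
tcp_rot: [0.996, 0.093, 0.001, 0.001]
contact_force: [0.2, 0.7, 5.2]
opening: 0.457
finger_force: 63.0
time: 25.1
eef_pos: [0.6194, -0.2884, 0.1557]
tcp_rot: [0.996, 0.093, 0.005, 0.004]
contact_force: [1.7, -1.3, -0.6]
opening: 0.455
finger_force: 62.4
```

```bash
python3 -m handwheel '[-0.1295,0.209,0,0,0,-0.0279,-0.1295,0.209,0,0,0,-0.0279,-0.1295,0.209,0,0,0,-0.0279,-0.1295,0.209,0,0,0,-0.0279,-0.1295,0.209,0,0,0,-0.0279]'
python3 -m handwheel '[-0.1295,0.209,0,0,0,-0.0279,0,0,0,0,0,0,0,0,0,0,0,0,0,0,0,0,0,0]'
python3 sk.py w10 | head -3
```

```text
time: 25.52
eef_pos: [0.5167, -0.1279, 0.1455]
tcp_rot: [1.0, -0.018, -0.002, -0.001]
contact_force: [-1.2, 0.6, -2.0]
opening: 0.456
finger_force: 62.5
time: 25.85
eef_pos: [0.4994, -0.0982, 0.1469]
tcp_rot: [0.999, -0.038, -0.0, 0.0]
contact_force: [-0.1, -0.8, -2.3]
opening: 0.455
finger_force: 62.4
25.85 [ 0.4994 -0.0982  0.1469] [ 9.993e-01 -3.810e-02 -2.000e-04  1.000e-04] F [-0.1 -0.8 -2.3] op 0.455 ff 62.4
psi -4.367638074942533
black
```

View pics/w10.png

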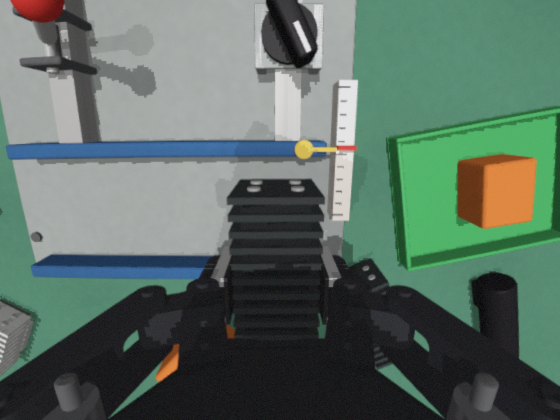

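Sink is held square to the jig; pointer (338,149) and mark (345,148) are aligned.

```bash
python3 -m handwheel '[0.013,0,-0.2,0,0,0,0,0,-0.18,0,0,0,0,0,-0.1,0,0,0,0,0,-0.06,0,0,0,0,0,-0.03,0,0,0]'
python3 -m handwheel '[0,0,-0.01,0,0,0,0,0,0,0,0,0,0,0,0,0,0,0]'
python3 -m handwheel '[0,0,-0.005,0,0,0,0,0,0,0,0,0,0,0,0,0,0,0]'
```

```text
time: 26.32
eef_pos: [0.5013, -0.099, 0.0602]
tcp_rot: [0.999, -0.039, -0.001, -0.0]
contact_force: [0.6, -0.5, -2.4]
opening: 0.461
finger_force: 62.4
time: 26.57
eef_pos: [0.5028, -0.0989, 0.0616]
tcp_rot: [0.999, -0.039, 0.001, 0.0]
contact_force: [-0.2, 0.2, -2.3]
opening: 0.456
finger_force: 62.4
time: 26.82
eef_pos: [0.502, -0.0984, 0.0603]
tcp_rot: [0.999, -0.038, 0.001, 0.0]
contact_force: [-0.0, -0.7, -3.3]
opening: 0.46
finger_force: 62.4
```

```bash
python3 -m handwheel '[0,0,-0.01,0,0,0,0,0,0,0,0,0,0,0,0,0,0,0]'
python3 -m handwheel '[0,0,0,0,0,0,0,0,0,0,0,0,0,0,0,0,0,0,0,0,0,0,0,0]' 0.62
python3 -m handwheel '[0,0,0.1,0,0,0,0,0,0.25,0,0,0,0,0,0.25,0,0,0,-0.1,-0.1,0.2,0,0,0.05,-0.15,-0.1,0.2,0,0,0.05]'
python3 -m handwheel '[-0.1,-0.1,0,0,0,0.05,0,-0.05,0,0,0,0.05,0,0,0,0,0,0.05,0,0,0,0,0,0,0,0,0,0,0,0]' 0.9
python3 sk.py w11
```

```text
time: 27.07
eef_pos: [0.5015, -0.0982, 0.0581]
tcp_rot: [0.999, -0.038, -0.0, -0.0]
contact_force: [0.1, 0.0, -2.2]
opening: 0.461
finger_force: 62.4
time: 27.4
eef_pos: [0.5021, -0.0985, 0.0586]
tcp_rot: [0.999, -0.039, 0.001, 0.0]
contact_force: [1.2, -0.5, 0.4]
opening: 0.619
finger_force: 0.0
time: 27.82
eef_pos: [0.465, -0.1285, 0.2107]
tcp_rot: [0.999, 0.043, 0.001, 0.001]
contact_force: [-0.7, -1.6, 0.7]
opening: 0.619
finger_force: 0.0
time: 28.23
eef_pos: [0.4491, -0.1509, 0.2083]
tcp_rot: [0.988, 0.156, 0.0, 0.0]
contact_force: [-0.2, 0.6, -1.1]
opening: 0.901
finger_force: 0.0
28.23 [ 0.4491 -0.1509  0.2083] [9.878e-01 1.560e-01 1.000e-04 1.000e-04] F [-0.2  0.6 -1.1] op 0.901 ff 0.0
psi 17.952458378856498
black
  px [301.   9.] n 403 med z 0.046 zmax 0.067 rect [ 617. -122.] [20. 36.] 18.0
  px [241. 125.] n 163 med z 0.064 zmax 0.065 rect [508. -99.] [33.  5.] 85.5
  px [238. 133.] n 182 med z 0.064 zmax 0.066 rect [500. -99.] [38.  7.] 82.4
  px [231. 158.] n 1179 med z 0.064 zmax 0.067 rect [477. -97.] [39. 37.] 85.4
  px [289. 258.] n 2922 med z 0.053 zmax 0.056 rect [ 391. -184.] [86. 40.] 21.5
orange
  px [423. 191.] n 2116 med z 0.043 zmax 0.045 rect [ 502. -292.] [55. 45.] 4.5
  px [125. 253.] n 3664 med z 0.054 zmax 0.055 rect [343. -17.] [75. 62.] 44.8
blue
  px [167.  42.] n 3202 med z 0.042 zmax 0.043 rect [559.  -4.] [226.  12.] 85.6
  px [137. 149.] n 3392 med z 0.040 zmax 0.041 rect [452.  -3.] [268.  13.] 85.8
```

View pics/w11.png

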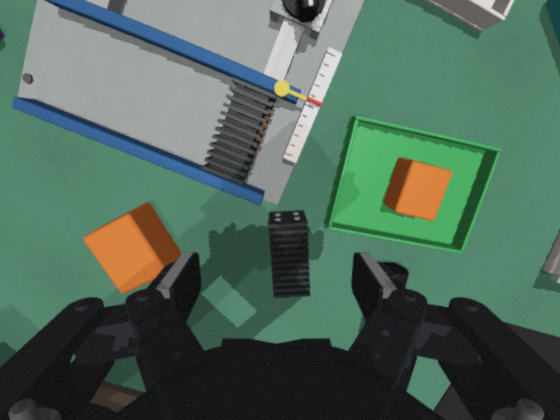

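Sink A stands in the channel at (240,130). Next, sink at (289,255).

```bash
python3 -m handwheel '[-0.13,-0.07,-0.1,0,0,0.013,-0.13,-0.075,-0.1,0,0,0.013,-0.127,-0.076,-0.1,0,0,0.013,0,0,-0.2,0,0,0,0,0,-0.2,0,0,0]' 0.75
python3 -m handwheel '[0,0,-0.2,0,0,0,0,0,-0.12,0,0,0,0,0,-0.06,0,0,0,0,0,0,0,0,0,0,0,0,0,0,0]'
python3 -m handwheel '[0,0,0,0,0,0,0,0,0,0,0,0,0,0,0,0,0,0,0,0,0,0,0,0,0,0,0,0,0,0]' 0 60
python3 -m handwheel '[0,0,0.05,0,0,0,0,0,0.2,0,0,0,0,0,0.22,0,0,0,0,0,0.22,0,0,0,0,0,0,0,0,0]'
```

```text
time: 28.7
eef_pos: [0.3913, -0.1847, 0.1032]
tcp_rot: [0.983, 0.186, 0.001, 0.001]
contact_force: [-0.2, 0.3, -0.1]
opening: 0.747
finger_force: 0.0
time: 29.12
eef_pos: [0.3915, -0.184, 0.0464]
tcp_rot: [0.982, 0.187, -0.0, -0.0]
contact_force: [0.8, -0.2, 0.0]
opening: 0.754
finger_force: 0.0
time: 29.53
eef_pos: [0.3923, -0.1847, 0.0479]
tcp_rot: [0.982, 0.187, 0.001, 0.001]
contact_force: [0.0, 2.1, 6.1]
opening: 0.458
finger_force: 62.5
time: 29.95
eef_pos: [0.3942, -0.1863, 0.1564]
tcp_rot: [0.982, 0.187, 0.004, 0.005]
contact_force: [0.9, -0.7, -3.1]
opening: 0.455
finger_force: 62.4
```

```bash
python3 -m handwheel '[0.152,0.2033,0,0,0,-0.0576,0.152,0.2033,0,0,0,-0.0576,0.152,0.2033,0,0,0,-0.0576,0.152,0.2033,0,0,0,-0.0576,0.152,0.2033,0,0,0,-0.0576]'
python3 -m handwheel '[0,0,0,0,0,0,0,0,0,0,0,0,0,0,0,0,0,0]'
python3 -m handwheel '[0,0,-0.2,0,0,0,0,0,-0.18,0,0,0,0,0,-0.1,0,0,0,0,0,-0.06,0,0,0,0,0,0,0,0,0]'
python3 -m handwheel '[0,0,-0.02,0,0,0,0,0,0,0,0,0,0,0,0,0,0,0]'
```

```text
time: 30.37
eef_pos: [0.5046, -0.0296, 0.1482]
tcp_rot: [0.999, -0.04, -0.001, -0.0]
contact_force: [0.8, -1.9, -3.3]
opening: 0.458
finger_force: 62.0
time: 30.62
eef_pos: [0.5038, -0.031, 0.1481]
tcp_rot: [0.999, -0.037, -0.002, -0.0]
contact_force: [0.1, -0.1, -4.0]
opening: 0.455
finger_force: 62.7
time: 31.03
eef_pos: [0.5025, -0.032, 0.066]
tcp_rot: [0.999, -0.039, -0.003, -0.001]
contact_force: [-1.0, -0.2, -3.3]
opening: 0.455
finger_force: 62.6
time: 31.28
eef_pos: [0.506, -0.032, 0.0669]
tcp_rot: [0.999, -0.038, 0.001, 0.0]
contact_force: [-0.1, 0.1, -4.2]
opening: 0.457
finger_force: 62.6
```

```bash
python3 -m handwheel '[0,0,-0.02,0,0,0,0,0,-0.02,0,0,0,0,0,-0.008,0,0,0,0,0,0,0,0,0,0,0,0,0,0,0]'
python3 -m handwheel '[0,0,0,0,0,0,0,0,0,0,0,0,0,0,0,0,0,0,0,0,0,0,0,0]' 0.6
python3 -m handwheel '[0,0,0.1,0,0,0,0,0,0.25,0,0,0,0,0,0.25,0,0,0,0,0.2,0.2,0,0,0,0,0.24,0.1,0,0,0.05]'
python3 -m handwheel '[0,0.26,0,0,0,0.05,0,0.26,0,0,0,0.05,0,0.26,0,0,0,0,0,0.26,0,0,0,0,0,0.1,0,0,0,0]' 0.9
python3 -m handwheel '[0,0,0,0,0,0,0,0,0,0,0,0]'
python3 sk.py w12
```

```text
time: 31.7
eef_pos: [0.506, -0.0316, 0.06]
tcp_rot: [0.999, -0.038, 0.001, 0.0]
contact_force: [-2.3, 0.9, 6.1]
opening: 0.454
finger_force: 63.8
time: 32.03
eef_pos: [0.5052, -0.0315, 0.0584]
tcp_rot: [0.999, -0.038, 0.0, 0.0]
contact_force: [0.4, -0.1, 0.6]
opening: 0.599
finger_force: 0.0
time: 32.45
eef_pos: [0.5075, 0.0328, 0.1979]
tcp_rot: [1.0, 0.0, 0.004, 0.001]
contact_force: [1.3, 0.3, 0.4]
opening: 0.601
finger_force: 0.0
time: 32.87
eef_pos: [0.5045, 0.2089, 0.193]
tcp_rot: [0.997, 0.082, 0.0, -0.001]
contact_force: [-0.9, 0.1, -0.1]
opening: 0.899
finger_force: 0.0
time: 33.03
eef_pos: [0.5048, 0.2056, 0.1926]
tcp_rot: [0.997, 0.081, -0.0, 0.0]
contact_force: [0.4, 0.8, -0.2]
opening: 0.9
finger_force: 0.0
33.03 [0.5048 0.2056 0.1926] [ 9.967e-01  8.110e-02 -2.000e-04  3.000e-04] F [ 0.4  0.8 -0.2] op 0.9 ff 0.0
psi 9.303140051024709
black
  px [178.  34.] n 1457 med z 0.052 zmax 0.055 rect [633. 310.] [35. 41.] 20.1
  px [472.  57.] n 270 med z 0.051 zmax 0.057 rect [660.  58.] [31.  6.] 75.9
  px [185.  63.] n 262 med z 0.052 zmax 0.055 rect [612. 302.] [ 6. 39.] 23.5

[... 176 characters left out ...]
36 med z 0.052 zmax 0.055 rect [590. 296.] [ 8. 39.] 22.7
  px [457.  96.] n 196 med z 0.051 zmax 0.057 rect [626.  61.] [30.  6.] 76.4
  px [192. 100.] n 223 med z 0.052 zmax 0.054 rect [584. 293.] [ 6. 39.] 22.3
  px [193. 109.] n 207 med z 0.052 zmax 0.055 rect [577. 290.] [ 6. 38.] 21.8
  px [131. 209.] n 3538 med z 0.053 zmax 0.056 rect [475. 344.] [83. 42.] 5.0
  px [520. 247.] n 5833 med z 0.063 zmax 0.067 rect [503. -58.] [97. 84.] 85.5
orange
  px [431. 376.] n 984 med z 0.054 zmax 0.055 rect [331.  -5.] [71. 30.] 42.3
blue
  px [466. 174.] n 2209 med z 0.041 zmax 0.043 rect [561.  17.] [205.  11.] 85.6
  px [445. 274.] n 2223 med z 0.039 zmax 0.041 rect [452.  -2.] [268.  12.] 85.5
```

View pics/w12.png

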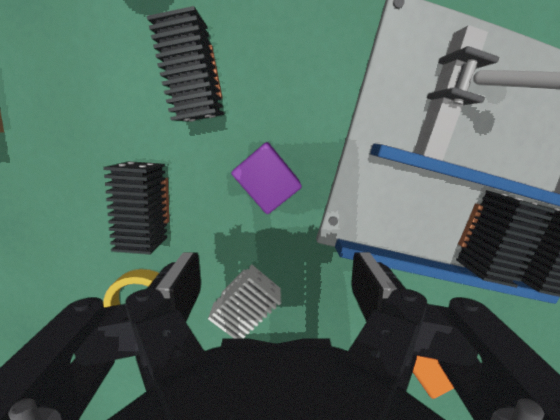

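Both placed sinks stand side by side at (500,240). Next, the sink at (187,65), measured at (0.611, 0.302) and 19°.

```bash
python3 -m handwheel '[0.142,0.129,0,0,0,0.021,0.142,0.129,0,0,0,0.021,0.142,0.129,0,0,0,0.021,0.142,0.128,-0.05,0,0,0.021,0.14,0.128,-0.05,0,0,0.021]' 0.8
python3 -m handwheel '[0,0,-0.2,0,0,0,0,0,-0.2,0,0,0,0,0,-0.18,0,0,0,0,0,-0.13,0,0,0,0,0,-0.1,0,0,0]'
python3 -m handwheel '[0,0,-0.067,0,0,0,0,0,0,0,0,0,0,0,0,0,0,0]'
python3 -m handwheel '[0,0,0,0,0,0,0,0,0,0,0,0,0,0,0,0,0,0,0,0,0,0,0,0,0,0,0,0,0,0]' 0 60
python3 -m handwheel '[0,0,0.05,0,0,0,0,0,0.2,0,0,0,0,0,0.22,0,0,0,0,0,0.22,0,0,0,0,0,0,0,0,0]'
```

```text
time: 33.5
eef_pos: [0.6133, 0.3003, 0.1783]
tcp_rot: [0.987, 0.161, 0.001, 0.0]
contact_force: [-0.2, -0.6, 0.2]
opening: 0.8
finger_force: 0.0
time: 33.92
eef_pos: [0.6105, 0.299, 0.0533]
tcp_rot: [0.987, 0.161, -0.002, 0.0]
contact_force: [-0.3, 0.2, -0.9]
opening: 0.795
finger_force: 0.0
time: 34.17
eef_pos: [0.6118, 0.3008, 0.0467]
tcp_rot: [0.987, 0.161, 0.0, 0.0]
contact_force: [0.7, 1.1, 0.1]
opening: 0.803
finger_force: 0.0
time: 34.58
eef_pos: [0.6128, 0.3021, 0.0488]
tcp_rot: [0.987, 0.162, 0.002, -0.0]
contact_force: [0.7, -0.0, 5.7]
opening: 0.454
finger_force: 63.3
time: 35.0
eef_pos: [0.6147, 0.3027, 0.1579]
tcp_rot: [0.987, 0.162, 0.006, -0.001]
contact_force: [3.2, 0.8, -0.5]
opening: 0.452
finger_force: 62.6
```

```bash
python3 -m handwheel '[-0.1067,-0.2228,0,0,0,-0.0425,-0.1067,-0.2228,0,0,0,-0.0425,-0.1067,-0.2228,0,0,0,-0.0425,-0.1067,-0.2228,0,0,0,-0.0425,-0.1067,-0.2228,0,0,0,-0.0425]'
python3 -m handwheel '[-0.1067,-0.2228,0,0,0,-0.0425,0,0,0,0,0,0,0,0,0,0,0,0,0,0,0,0,0,0]'
python3 -m handwheel '[0,0,-0.2,0,0,0,0,0,-0.18,0,0,0,0,0,-0.1,0,0,0,0,0,-0.06,0,0,0,0,0,0,0,0,0]'
python3 -m handwheel '[0,0,-0.02,0,0,0,0,0,0,0,0,0,0,0,0,0,0,0]'
```

```text
time: 35.42
eef_pos: [0.5287, 0.133, 0.1478]
tcp_rot: [1.0, -0.006, -0.002, 0.0]
contact_force: [0.6, -0.2, -3.6]
opening: 0.459
finger_force: 62.4
time: 35.75
eef_pos: [0.5147, 0.1009, 0.149]
tcp_rot: [0.999, -0.038, -0.001, -0.0]
contact_force: [0.9, -0.4, -2.4]
opening: 0.456
finger_force: 62.6
time: 36.17
eef_pos: [0.5137, 0.1019, 0.0662]
tcp_rot: [0.999, -0.037, -0.003, 0.0]
contact_force: [-1.0, 0.1, -3.1]
opening: 0.454
finger_force: 62.6
time: 36.42
eef_pos: [0.5164, 0.1012, 0.0671]
tcp_rot: [0.999, -0.038, 0.001, -0.0]
contact_force: [0.1, 0.1, -3.5]
opening: 0.452
finger_force: 62.6
```

```bash
python3 -m handwheel '[0,0,-0.02,0,0,0,0,0,-0.02,0,0,0,0,0,-0.006,0,0,0,0,0,0,0,0,0,0,0,0,0,0,0]'
python3 -m handwheel '[0,0,0,0,0,0,0,0,0,0,0,0,0,0,0,0,0,0,0,0,0,0,0,0]' 0.6
python3 -m handwheel '[0,0,0.1,0,0,0,0,0,0.25,0,0,0,0,0,0.25,0,0,0,0,0.2,0.2,0,0,0.026,-0.05,0.24,0.1,0,0,0.026]'
python3 -m handwheel '[-0.1,0.24,0,0,0,0.026,-0.1,0.24,0,0,0,0.026,-0.1,0.24,0,0,0,0,0,0.0,0,0,0,0,0,0,0,0,0,0]' 0.8
python3 sk.py w13
```

```text
time: 36.83
eef_pos: [0.5164, 0.101, 0.0607]
tcp_rot: [0.999, -0.038, 0.001, -0.0]
contact_force: [-1.9, 0.4, 5.3]
opening: 0.456
finger_force: 63.7
time: 37.17
eef_pos: [0.5153, 0.1009, 0.0589]
tcp_rot: [0.999, -0.038, 0.0, 0.0]
contact_force: [0.3, 0.0, -0.7]
opening: 0.601
finger_force: 0.0
time: 37.58
eef_pos: [0.511, 0.1658, 0.1986]
tcp_rot: [1.0, 0.002, 0.004, -0.0]
contact_force: [0.3, 0.4, 0.7]
opening: 0.598
finger_force: 0.0
time: 38.0
eef_pos: [0.4616, 0.276, 0.1932]
tcp_rot: [0.999, 0.046, -0.0, 0.0]
contact_force: [0.4, 0.0, -0.4]
opening: 0.798
finger_force: 0.0
38.0 [0.4616 0.276  0.1932] [ 9.989e-01  4.590e-02 -1.000e-04  1.000e-04] F [ 0.4  0.  -0.4] op 0.798 ff 0.0
psi 5.264633099434848
black
  px [547.   4.] n 219 med z 0.049 zmax 0.056 rect [660.  58.] [30.  3.] 83.4
  px [535.  43.] n 276 med z 0.051 zmax 0.056 rect [626.  60.] [31.  6.] 77.4
  px [470. 163.] n 4534 med z 0.064 zmax 0.067 rect [515. 103.] [41. 84.] 84.7
  px [205. 148.] n 393 med z 0.052 zmax 0.055 rect [507. 345.] [14. 37.] 0.8
  px [205. 164.] n 390 med z 0.052 zmax 0.054 rect [493. 345.] [14. 39.] 2.2
  px [208. 200.] n 1615 med z 0.052 zmax 0.055 rect [459. 342.] [52. 39.] 5.7
  px [555. 216.] n 170 med z 0.046 zmax 0.054 rect [477. -12.] [ 9. 24.] 86.8
orange
  px [523. 320.] n 2460 med z 0.054 zmax 0.055 rect [346. -17.] [76. 55.] 44.9
blue
  px [506. 116.] n 1497 med z 0.041 zmax 0.043 rect [564.  58.] [122.  12.] 85.5
  px [486. 224.] n 1825 med z 0.039 zmax 0.041 rect [456.  49.] [169.  13.] 85.5
```

```bash
python3 -m handwheel '[0.043,0.225,0,0,0,0,0.04,0.225,-0.05,0,0,0,0,0,-0.15,0,0,0,0,0,-0.2,0,0,0,0,0,-0.2,0,0,0]' 0.8
python3 -m handwheel '[0,0,-0.18,0,0,0,0,0,-0.12,0,0,0,0,0,-0.08,0,0,0,0,0,0,0,0,0,0,0,0,0,0,0]'
python3 -m handwheel '[0,0,0,0,0,0,0,0,0,0,0,0,0,0,0,0,0,0,0,0,0,0,0,0,0,0,0,0,0,0]' 0 60
python3 -m handwheel '[0,0,0.05,0,0,0,0,0,0.2,0,0,0,0,0,0.22,0,0,0,0,0,0.22,0,0,0,0,0,0,0,0,0]'
```

```text
time: 38.47
eef_pos: [0.4769, 0.3413, 0.1032]
tcp_rot: [0.999, 0.043, 0.001, -0.0]
contact_force: [-0.1, 0.3, -0.7]
opening: 0.803
finger_force: 0.0
time: 38.88
eef_pos: [0.4758, 0.3411, 0.0462]
tcp_rot: [0.999, 0.043, -0.0, 0.0]
contact_force: [-0.2, 0.2, -0.1]
opening: 0.798
finger_force: 0.0
time: 39.3
eef_pos: [0.4768, 0.3427, 0.0487]
tcp_rot: [0.999, 0.044, 0.002, -0.001]
contact_force: [-0.3, 0.5, 5.7]
opening: 0.454
finger_force: 61.9
time: 39.72
eef_pos: [0.4784, 0.3437, 0.1572]
tcp_rot: [0.999, 0.044, 0.006, -0.002]
contact_force: [1.9, 1.6, -1.0]
opening: 0.453
finger_force: 61.9
```

```bash
python3 -m handwheel '[0.0296,-0.2561,0,0,0,-0.013,0.0296,-0.2561,0,0,0,-0.013,0.0296,-0.2561,0,0,0,-0.013,0.0296,-0.2561,0,0,0,-0.013,0.0296,-0.2561,0,0,0,-0.013]'
python3 -m handwheel '[0.0296,-0.2561,0,0,0,-0.013,0.0296,-0.2561,0,0,0,-0.013,0.0296,-0.2561,0,0,0,-0.013,0,0,0,0,0,0,0,0,0,0,0,0]'
python3 -m handwheel '[0,0,0,0,0,0,0,0,0,0,0,0]'
```

```text
time: 40.13
eef_pos: [0.4956, 0.1482, 0.148]
tcp_rot: [1.0, -0.007, -0.002, 0.0]
contact_force: [0.4, -0.8, -3.5]
opening: 0.455
finger_force: 62.2
time: 40.55
eef_pos: [0.5097, 0.0328, 0.1483]
tcp_rot: [0.999, -0.04, -0.001, -0.0]
contact_force: [-0.2, -0.1, -3.6]
opening: 0.453
finger_force: 62.7
time: 40.72
eef_pos: [0.5097, 0.0356, 0.1488]
tcp_rot: [0.999, -0.037, -0.001, -0.0]
contact_force: [-0.5, -0.4, -3.9]
opening: 0.458
finger_force: 62.7
```

```bash
python3 -m handwheel '[0.01,0,-0.2,0,0,0,0,0,-0.18,0,0,0,0,0,-0.1,0,0,0,0,0,-0.06,0,0,0,0,0,0,0,0,0]'
python3 -m handwheel '[0,0,-0.02,0,0,0,0,0,-0.02,0,0,0,0,0,-0.02,0,0,0,0,0,-0.004,0,0,0,0,0,0,0,0,0]'
python3 -m handwheel '[0,0,0,0,0,0,0,0,0,0,0,0,0,0,0,0,0,0,0,0,0,0,0,0]' 0.58
python3 -m handwheel '[0,0,0.1,0,0,0,0,0,0.25,0,0,0,0,0,0.25,0,0,0,-0.05,0,0.25,0,0,0,-0.1,0,0.25,0,0,0]'
python3 -m handwheel '[0,0,0.25,0,0,0,0,0,0.2,0,0,0,0,0,0,0,0,0,0,0,0,0,0,0]'
python3 sk.py w14; python3 ptr.py w14b
python3 - <<'E'
from m import *
f=np.load("w14.npz"); X=cloud(f["d"],(f["K"],f["D"],f["R"],f["t"])); comps(masks(f["p"])["red"],X,f["p"],.1,.16)
E
```

```text
time: 41.13
eef_pos: [0.5101, 0.036, 0.0663]
tcp_rot: [0.999, -0.037, -0.003, -0.0]
contact_force: [-1.1, 0.1, -3.2]
opening: 0.457
finger_force: 62.5
time: 41.55
eef_pos: [0.5134, 0.0346, 0.0606]
tcp_rot: [0.999, -0.038, 0.001, -0.0]
contact_force: [0.0, 2.0, 1.0]
opening: 0.452
finger_force: 63.0
time: 41.88
eef_pos: [0.5124, 0.0344, 0.0596]
tcp_rot: [0.999, -0.038, 0.0, 0.0]
contact_force: [0.3, 0.6, 0.7]
opening: 0.581
finger_force: 0.0
time: 42.3
eef_pos: [0.4901, 0.0343, 0.2263]
tcp_rot: [0.999, -0.038, 0.0, 0.0]
contact_force: [-0.1, -0.1, 0.1]
opening: 0.582
finger_force: 0.0
time: 42.63
eef_pos: [0.4907, 0.0344, 0.2946]
tcp_rot: [0.999, -0.038, 0.003, 0.0]
contact_force: [-0.1, 0.6, -1.0]
opening: 0.582
finger_force: 0.0
42.63 [0.4907 0.0344 0.2946] [ 9.993e-01 -3.780e-02  2.900e-03  3.000e-04] F [-0.1  0.6 -1. ] op 0.582 ff 0.0
psi -4.327819317210862
black
  px [389.  60.] n 623 med z 0.047 zmax 0.068 rect [ 627. -106.] [48. 15.] 24.5
  px [326. 171.] n 2012 med z 0.065 zmax 0.068 rect [505. -30.] [39. 83.] 85.5
  px [379. 172.] n 1969 med z 0.064 zmax 0.067 rect [501. -97.
[... 391 characters left out ...]
[343. -16.] [75. 60.] 43.3
blue
  px [16. 38.] n 607 med z 0.040 zmax 0.049 rect [702. 346.] [24. 57.] 70.1
  px [299. 127.] n 1630 med z 0.042 zmax 0.043 rect [560.   0.] [234.  11.] 85.8
  px [305. 209.] n 1747 med z 0.040 zmax 0.041 rect [452.  -3.] [268.  12.] 85.6
42.68 [0.4897 0.0345 0.2921] [ 9.993e-01 -3.780e-02  5.000e-04  1.000e-04] F [-0.   0.2 -1. ] op 0.581 ff 0.0
yellow 125 401.112 126.304 jigx 0.5585 range 0.5573 0.5586 y -0.1057366915460245 -0.09422887992104019
red 17 424.4117647058824 125.58823529411765 jigx 0.5588 range 0.5586 0.5600 y -0.11885080415907691 -0.10719066825037009
pointer-mark -0.0003
  px [290.  38.] n 499 med z 0.124 zmax 0.127 rect [641.  10.] [22. 21.] 63.6
```

View pics/w14.png

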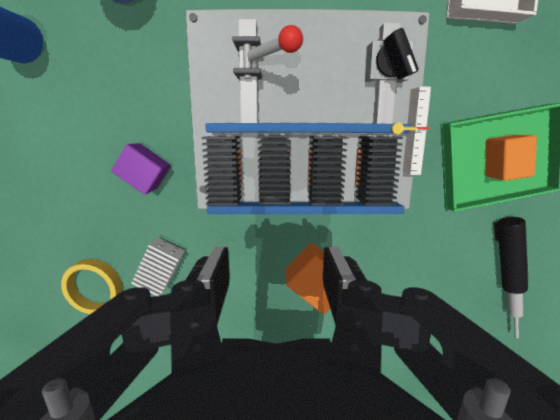

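Everything is in place. Four sinks stand square in the channel (columns 222, 274, 326 and 379), the pointer (428,128) is on the mark, the lever is locked with its ball at (290,38), and the block is in the tray. Handing in.

```bash
python3 -c "
from plant import ctrl; print(ctrl.sign_off())"
```

```text
the job is handed in; nothing more can be done
None
```

I set up the jig and handed the job in at about 43 s; the sign-off returned no verdict. In the last picture the block lies in the green tray, the lever is locked, the pointer is about 0.3 mm from the mark, and all four black heat sinks stand square in the channel.

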